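Level scoop of cinnamon quills

ROBOT

A 6-joint arm with a two-finger parallel gripper is mounted at the origin on the work surface. World frame = base frame: x ahead of the robot, y to its left, z up, the work surface at z = 0. Lengths are in m, angles in degrees, forces in N, time in s.
With the tool pointing down it reaches from about 0.35 to 0.875 m from the base axis. Payload 4.2 kg.
Tool frame: the origin (TCP) lies midway between the tips of the shut fingers; the grasp point (between the pads) lies 19 mm behind it; x points along the fingers, y is the direction in which the jaws open and shut, and the axes are right-handed (so a half turn about x gives the same grasp; the last joint's range is limited). The gripper opens to 87 mm and grips with 3 to 60 N. Pads are 19 mm wide; open, the fingers measure 117 mm over their backs; the gripper's body (75 mm by 190 mm) begins 51 mm behind the grasp point.
Start: joints at [-58.522, 22.042, 0.453, 0, -68.411, -14.817], TCP at [0.179, -0.599, 0.223] pointing down, gripper open.
Joint ranges: [-179.83, 179.83], [-69.29, 118.12], [-61.27, 80.66], [-181.25, 117.63], [-171.15, -9.14], [-177.46, 177.46]. Speed limits (degrees/s): [159.86, 159.86, 180, 180, 180, 180].

INTERFACE

Orientations are given as a 3x3 rotation matrix whose columns are the frame's x, y, z axes.
In Python, from station import r gives the robot as it stands.
- The arm moves only by the tool play_rows, never from a script. Its argument "plan" is a list that holds one entry, the list of rows, each a list of 6 numbers: the shift along the tool's x, y, z in cm, then the turn, a rotation vector about the tool's x, y, z in units of 10 degrees (1.0 is 10 degrees). A call has 1 to 5 rows; each row is the pose to reach, as a shift and turn from the pose commanded when the call began, along the tool's axes at that moment; what a row does not reach only later rows make up. A row lasts 1/8 s, in which the tool goes at most 62.5 mm and 10.7 degrees, less where a joint would pass 70% of its speed; a pose out of reach is approached as far as the arm can. A call with a gripper value outside its range is refused whole. "hand" is the opening, from 0 (shut) to 1 (fully open), set as the call begins (left out, the last holds). The fingers move at their own pace and stop on an object; the grip force is fixed at half the most. Time passes only in rows, so rows that repeat a pose let the fingers close. It gives the time, the measured TCP pose, the force and the opening at its end, in the units of the state.
- r.sense(): the state, without advancing time (a new reading comes with each control period).
- r.capture(name): name is "scene" or "side" or "wrist"; returns (picture, depth): 420x560x3 uint8, blue, green, red; 420x560 float32, m along the optical axis (not along the pixel's ray), 0 where there is no reading.
- r.get_calibration(name): a dict with "vfov" (degrees; the focal length in pixels is half the picture's height over the tangent of half this angle, whatever the lens; pixels are square), "cx", "cy" (the principal point, pixels), "distortion" ([k1, k2, p1, p2, k3] as OpenCV has them; the pictures are not rectified), "rvec" (rotation vector, rad) and "tvec" (3), from world to camera coordinates, as OpenCV has them. Camera axes: x right, y down, z forward; pixel columns grow to the right and rows downward; lengths in m; the calibration is good to about 2 mm. A picture is of the moment at which its call begins: read the wrist's pose just before it. get_calibration takes no time and is no camera call; for the wrist camera it gives the pose at the moment of the call.
- r.finish_job(): hands the job in, once; it reports no verdict.
The state is a dict: "time_s": time; "joints": joint angles; "joint_velocities": joint speeds; "effort": joint torques, N m; "tcp_pos": TCP position; "ee_rot": TCP orientation; "wrist_force": force on the tool from outside, world axes, zero at the start; "moment": the same for the moment, N m; "gripper_width": opening from 0.0 (shut) to 1.0 (fully open).
Only numpy, scipy, OpenCV 4.12 (cv2) and the standard library are available. Lean on these libraries where they do the work, as an engineer would, in place of code of your own. Each camera call takes 0.05 s, during which the arm holds its last target.

TASK

Use the wooden scoop to lift the heap of all five cinnamon quills together off the floor of the clear canister, then strike the two excess ones off against the red bar across the canister's mouth so that they fall back into the canister and a level measure of three is left lying side by side in the scoop. Lift the level scoop out, tip the three quills into the white dish, and stand the scoop back upright on its cork mat. Handle the quills only with the scoop, never with the gripper, and do not disturb the other things on the counter.

Things in the scene. Friction and masses are not known exactly. Their poses are not given: they have to be found in the camera images.
- scoop_grip (a point): Point in the upright handle plate of the loose wooden scoop (0.14 kg, 134 x 92 mm, 125 mm tall, standing flat), 100 mm above its flat underside. Plate: 14 mm thick along x, 40 mm wide along y, from the underside up to 125 mm; pinch it across the 14 mm. x points along the scoop from handle to the pan's open front lip, z up. Pan dimensions: see scoop_lip.
- scoop_lip (a point): Middle of the scoop's front lip, on the underside, axes as scoop_grip, which lies 127 mm behind and 100 mm above. Flat pan floor 3 mm thick, 92 mm wide, 96 mm deep to a back wall 18 mm high and 3 mm thick; side walls 20 mm high, 87 mm apart, begin 23 mm behind the lip. A free gap of 21 mm (99 to 120 mm behind the lip), with only a 15 mm high neck in it, parts back wall and handle.
- scoop_pan (a point): Middle of the scoop's pan, 17 mm above the underside and 48 mm behind the lip, axes as scoop_grip: the axis of the middle one of three quills lying level in the pan passes here.
- canister: Clear acrylic open canister, fixed, 278 (x) x 110 (y) x 77 mm tall; walls and floor 5 mm thick: inside 268 x 100 mm, floor 5 mm above the counter. Origin at the centre of its underside, x along its length. The quills lie near the +x end wall (inner face at x = +134 mm); the -x half is empty.
- leveller: Red strike bar fixed across the canister's mouth: 10 (x) x 108 (y) x 16 mm tall, origin at its centre, axes as the canister's; spans canister x = +22 to +32 mm, lower edge 61 mm and top 77 mm above the counter. The pan passes under it with the handle on its -x side; with the lip at the +x end wall the bar is over the gap between pan back wall and handle.
- quill1: Cinnamon quill, loose, rigid, brown, 28 mm diameter, 90 mm long, ends chamfered 7 mm, about 20 g, friction about 0.45. Origin at its centre, x along it. The five start along the canister near its +x end: three side by side on the floor, two on top in the hollows. On the pan, three side by side reach 28 mm above the pan floor; the axes of two upon them are about 38 mm above it.
- quill2: Cinnamon quill, loose, rigid, brown, 28 mm diameter, 90 mm long, ends chamfered 7 mm, about 20 g, friction about 0.45. Origin at its centre, x along it. The five start along the canister near its +x end: three side by side on the floor, two on top in the hollows. On the pan, three side by side reach 28 mm above the pan floor; the axes of two upon them are about 38 mm above it.
- quill3: Cinnamon quill, loose, rigid, brown, 28 mm diameter, 90 mm long, ends chamfered 7 mm, about 20 g, friction about 0.45. Origin at its centre, x along it. The five start along the canister near its +x end: three side by side on the floor, two on top in the hollows. On the pan, three side by side reach 28 mm above the pan floor; the axes of two upon them are about 38 mm above it.
- quill4: Cinnamon quill, loose, rigid, brown, 28 mm diameter, 90 mm long, ends chamfered 7 mm, about 20 g, friction about 0.45. Origin at its centre, x along it. The five start along the canister near its +x end: three side by side on the floor, two on top in the hollows. On the pan, three side by side reach 28 mm above the pan floor; the axes of two upon them are about 38 mm above it.
- quill5: Cinnamon quill, loose, rigid, brown, 28 mm diameter, 90 mm long, ends chamfered 7 mm, about 20 g, friction about 0.45. Origin at its centre, x along it. The five start along the canister near its +x end: three side by side on the floor, two on top in the hollows. On the pan, three side by side reach 28 mm above the pan floor; the axes of two upon them are about 38 mm above it.
- dish: White stoneware dish, fixed, open tray 190 long (x) x 140 wide (y) x 35 mm tall, walls and floor 6 mm. Origin at the centre of its underside.
- mat: Cork mat, fixed, 190 (x) x 130 (y) x 4 mm thick; the scoop starts on it. Origin at the centre of its underside.
- cezve: Bystander: aluminium cezve 80 mm wide, 78 mm tall, with a long wooden handle. Origin at the centre of its underside.
- jar: Bystander: amber glass jar with wooden cap, 70 mm wide, 110 mm tall. Origin at the centre of its underside.
- demitasse: Bystander: blue ceramic demitasse, 62 mm wide, 58 mm tall. Origin at the centre of its underside.
- bell: Bystander: brass-coloured hand bell, 64 mm wide, 108 mm tall. Origin at the centre of its underside.
- lid: Bystander: the canister's clear sliding lid lying flat, 268 x 104 mm, 15 mm tall at its white grip. Origin at the centre of its underside.
Things that resemble listed ones, but are neither listed nor needed, are in the scene too. Of the things that look like the part that bears scoop_grip, take the one that is farthest to the robot's left at the start. Of the things shaped like the mat, the cork one is meant.

How it is judged (in metres and radians):
On the way, in this order (a step that is already met when the one before it is completed fails the run):
1. all five quills lie in the scoop, heaped, lifted off the canister's floor (distance between each of quill1, quill2, quill3, quill4, quill5 and scoop_pan below 0.05 m and height (world z) of scoop_grip above 0.11 m), for 0.15 s.
2. an excess quill is pushed by the red bar (contact force between any of quill1, quill2, quill3, quill4, quill5 and leveller above 0.02 N), for 0.05 s.
3. the scoop, lifted out above the rim, holds three quills lying level; the other two are in the canister ((distance between each of quill1, quill2, quill3 and scoop_pan below 0.05 m or distance between each of quill1, quill2, quill4 and scoop_pan below 0.05 m or distance between each of quill1, quill2, quill5 and scoop_pan below 0.05 m or distance between each of quill1, quill3, quill4 and scoop_pan below 0.05 m or distance between each of quill1, quill3, quill5 and scoop_pan below 0.05 m or distance between each of quill1, quill4, quill5 and scoop_pan below 0.05 m or distance between each of quill2, quill3, quill4 and scoop_pan below 0.05 m or distance between each of quill2, quill3, quill5 and scoop_pan below 0.05 m or distance between each of quill2, quill4, quill5 and scoop_pan below 0.05 m or distance between each of quill3, quill4, quill5 and scoop_pan below 0.05 m) and ((horizontal distance between each of quill1, quill2 and canister below 0.134 m and y of quill1 in the frame of canister between -0.05 and 0.05 m and height (world z) of each of quill1, quill2 below 0.065 m and y of quill2 in the frame of canister between -0.05 and 0.05 m) or (horizontal distance between each of quill1, quill3 and canister below 0.134 m and y of quill1 in the frame of canister between -0.05 and 0.05 m and height (world z) of each of quill1, quill3 below 0.065 m and y of quill3 in the frame of canister between -0.05 and 0.05 m) or (horizontal distance between each of quill1, quill4 and canister below 0.134 m and y of quill1 in the frame of canister between -0.05 and 0.05 m and height (world z) of each of quill1, quill4 below 0.065 m and y of quill4 in the frame of canister between -0.05 and 0.05 m) or (horizontal distance between each of quill1, quill5 and canister below 0.134 m and y of quill1 in the frame of canister between -0.05 and 0.05 m and height (world z) of each of quill1, quill5 below 0.065 m and y of quill5 in the frame of canister between -0.05 and 0.05 m) or (horizontal distance between each of quill2, quill3 and canister below 0.134 m and y of quill2 in the frame of canister between -0.05 and 0.05 m and height (world z) of each of quill2, quill3 below 0.065 m and y of quill3 in the frame of canister between -0.05 and 0.05 m) or (horizontal distance between each of quill2, quill4 and canister below 0.134 m and y of quill2 in the frame of canister between -0.05 and 0.05 m and height (world z) of each of quill2, quill4 below 0.065 m and y of quill4 in the frame of canister between -0.05 and 0.05 m) or (horizontal distance between each of quill2, quill5 and canister below 0.134 m and y of quill2 in the frame of canister between -0.05 and 0.05 m and height (world z) of each of quill2, quill5 below 0.065 m and y of quill5 in the frame of canister between -0.05 and 0.05 m) or (horizontal distance between each of quill3, quill4 and canister below 0.134 m and y of quill3 in the frame of canister between -0.05 and 0.05 m and height (world z) of each of quill3, quill4 below 0.065 m and y of quill4 in the frame of canister between -0.05 and 0.05 m) or (horizontal distance between each of quill3, quill5 and canister below 0.134 m and y of quill3 in the frame of canister between -0.05 and 0.05 m and height (world z) of each of quill3, quill5 below 0.065 m and y of quill5 in the frame of canister between -0.05 and 0.05 m) or (horizontal distance between each of quill4, quill5 and canister below 0.134 m and y of quill4 in the frame of canister between -0.05 and 0.05 m and height (world z) of each of quill4, quill5 below 0.065 m and y of quill5 in the frame of canister between -0.05 and 0.05 m)) and height (world z) of scoop_grip above 0.18 m), for 0.2 s.
4. three quills are in the dish, two in the canister ((distance between each of quill1, quill2, quill3 and dish below 0.075 m or distance between each of quill1, quill2, quill4 and dish below 0.075 m or distance between each of quill1, quill2, quill5 and dish below 0.075 m or distance between each of quill1, quill3, quill4 and dish below 0.075 m or distance between each of quill1, quill3, quill5 and dish below 0.075 m or distance between each of quill1, quill4, quill5 and dish below 0.075 m or distance between each of quill2, quill3, quill4 and dish below 0.075 m or distance between each of quill2, quill3, quill5 and dish below 0.075 m or distance between each of quill2, quill4, quill5 and dish below 0.075 m or distance between each of quill3, quill4, quill5 and dish below 0.075 m) and ((horizontal distance between each of quill1, quill2 and canister below 0.134 m and y of quill1 in the frame of canister between -0.05 and 0.05 m and height (world z) of each of quill1, quill2 below 0.065 m and y of quill2 in the frame of canister between -0.05 and 0.05 m) or (horizontal distance between each of quill1, quill3 and canister below 0.134 m and y of quill1 in the frame of canister between -0.05 and 0.05 m and height (world z) of each of quill1, quill3 below 0.065 m and y of quill3 in the frame of canister between -0.05 and 0.05 m) or (horizontal distance between each of quill1, quill4 and canister below 0.134 m and y of quill1 in the frame of canister between -0.05 and 0.05 m and height (world z) of each of quill1, quill4 below 0.065 m and y of quill4 in the frame of canister between -0.05 and 0.05 m) or (horizontal distance between each of quill1, quill5 and canister below 0.134 m and y of quill1 in the frame of canister between -0.05 and 0.05 m and height (world z) of each of quill1, quill5 below 0.065 m and y of quill5 in the frame of canister between -0.05 and 0.05 m) or (horizontal distance between each of quill2, quill3 and canister below 0.134 m and y of quill2 in the frame of canister between -0.05 and 0.05 m and height (world z) of each of quill2, quill3 below 0.065 m and y of quill3 in the frame of canister between -0.05 and 0.05 m) or (horizontal distance between each of quill2, quill4 and canister below 0.134 m and y of quill2 in the frame of canister between -0.05 and 0.05 m and height (world z) of each of quill2, quill4 below 0.065 m and y of quill4 in the frame of canister between -0.05 and 0.05 m) or (horizontal distance between each of quill2, quill5 and canister below 0.134 m and y of quill2 in the frame of canister between -0.05 and 0.05 m and height (world z) of each of quill2, quill5 below 0.065 m and y of quill5 in the frame of canister between -0.05 and 0.05 m) or (horizontal distance between each of quill3, quill4 and canister below 0.134 m and y of quill3 in the frame of canister between -0.05 and 0.05 m and height (world z) of each of quill3, quill4 below 0.065 m and y of quill4 in the frame of canister between -0.05 and 0.05 m) or (horizontal distance between each of quill3, quill5 and canister below 0.134 m and y of quill3 in the frame of canister between -0.05 and 0.05 m and height (world z) of each of quill3, quill5 below 0.065 m and y of quill5 in the frame of canister between -0.05 and 0.05 m) or (horizontal distance between each of quill4, quill5 and canister below 0.134 m and y of quill4 in the frame of canister between -0.05 and 0.05 m and height (world z) of each of quill4, quill5 below 0.065 m and y of quill5 in the frame of canister between -0.05 and 0.05 m))), for 0.2 s.
At the end, for the whole second after the job is handed in: Three quills lie inside the dish and the other two inside the canister, lying or leaning there, centres within 75 mm of the dish's origin and below 65 mm height in the canister; the scoop stands upright (within 0.08 rad) with its underside on the cork mat, within the mat's area (all of step 4 and x of scoop_grip in the frame of mat between -0.095 and 0.095 m and y of scoop_grip in the frame of mat between -0.065 and 0.065 m and z of scoop_grip in the frame of mat between 0.098 and 0.11 m and x of scoop_lip in the frame of mat between -0.1 and 0.1 m and y of scoop_lip in the frame of mat between -0.07 and 0.07 m and z of scoop_lip in the frame of mat between -0.002 and 0.012 m and angle between scoop_grip's own z axis and vertical below 0.08 rad); the robot touches nothing.
It fails at once if the gripper touches a quill (contact force between the fingers and quill1 above 0.3 N or contact force between the fingers and quill2 above 0.3 N or contact force between the fingers and quill3 above 0.3 N or contact force between the fingers and quill4 above 0.3 N or contact force between the fingers and quill5 above 0.3 N).
It fails at once if a bystander is moved more than 40 mm (distance of any of cezve, jar, demitasse, bell, lid from where it was at the start of the episode above 0.04 m).
It also fails if it takes over 67 s, if anything falls off the work surface, if the arm or the gripper's body presses on something with over 40 N, if the wrist force passes 120 N, or if a joint passes its speed limit or range.

## Working session

There is one attempt and no reset: what is moved stays moved. The work goes in short steps, Python scripts to look and compute and a tool call to move; the robot and the scene stay as the last step left them, time stands still between calls to the robot, and variables do not carry over. Pictures are saved under pics/ and viewed, and the job is handed in when it is done.

Besides the shell and the picture viewer there is one more tool, called in YAML: its name, and indented under it one key for each argument. play_rows: Moves the arm, as the interface text tells. Its arguments: {"type":"object","properties":{"plan":{"type":"array","items":{"type":"array","items":{"type":"array","items":{"type":"number"}}}},"hand":{"type":"number"}},"required":["plan"]}

```bash
ls; mkdir -p pics; python3 - <<'E'
from station import r
import cv2,numpy as np
s=r.sense(); print({k:np.round(v,3).tolist() for k,v in s.items()})
for n in ["scene","side","wrist"]:
    p,d=r.capture(n); cv2.imwrite(f"pics/{n}0.png",p); np.save(f"pics/{n}0_d.npy",d)
    c=r.get_calibration(n); print(n,{k:np.round(v,4).tolist() for k,v in c.items()})
E
```

```text
pics
{'time_s': 0.0, 'joints': [-58.522, 22.092, 0.38, -0.028, -68.411, -14.814], 'joint_velocities': [-0.089, -0.093, -0.029, -0.02, 0.053, 0.011], 'effort': [-0.001, -39.067, 18.741, 4.22, 0.011, -0.0], 'tcp_pos': [0.179, -0.598, 0.221], 'ee_rot': [[-0.001, -0.287, 0.958], [0.002, 0.958, 0.287], [-1.0, 0.002, -0.0]], 'wrist_force': [-0.079, -0.004, -0.077], 'moment': [-0.009, 0.037, 0.019], 'gripper_width': 0.999}
scene {'vfov': 55.237, 'cx': 276.2692, 'cy': 209.1009, 'distortion': [-0.0821, 0.0, 0.0, 0.0, 0.0], 'rvec': [1.0142, 2.6767, -0.7001], 'tvec': [0.3964, -0.2026, 1.3808]}
side {'vfov': 53.9231, 'cx': 278.7675, 'cy': 211.3313, 'distortion': [-0.1191, 0.0, 0.0, 0.0, 0.0], 'rvec': [0.9169, -2.4182, 1.197], 'tvec': [0.3324, 0.3127, 0.9338]}
wrist {'vfov': 59.943, 'cx': 277.6752, 'cy': 210.2846, 'distortion': [-0.0409, 0.0, 0.0, 0.0, 0.0], 'rvec': [-1.78, -2.3937, -0.2955], 'tvec': [0.624, -0.0288, 0.39]}
```

View pics/scene0.png

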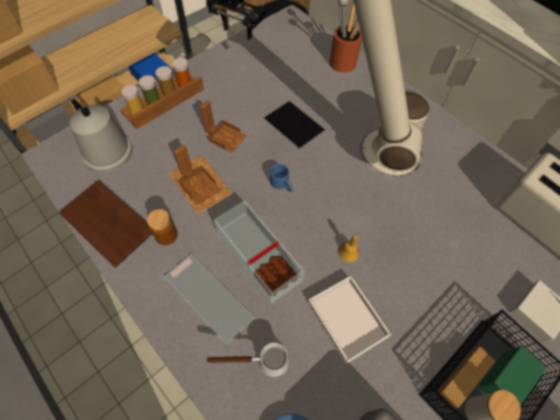

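View pics/side0.png

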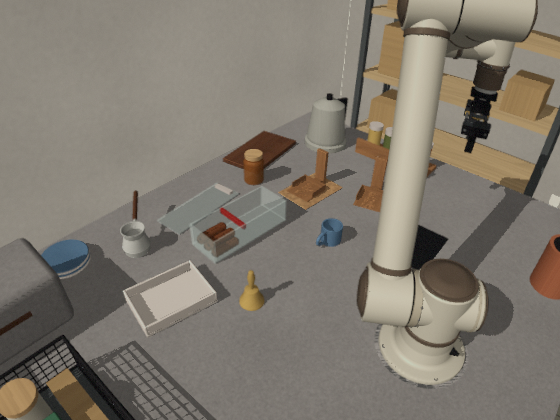

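View pics/wrist0.png

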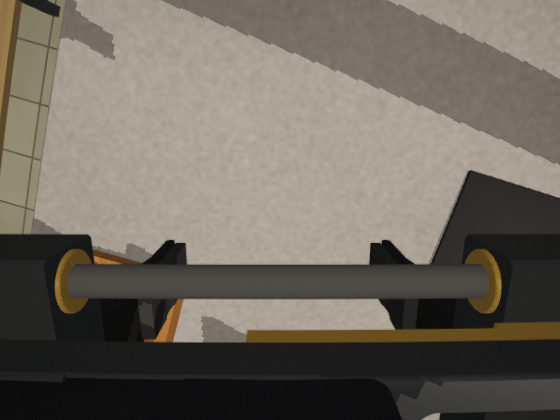

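```bash
cat > h.py <<'E'
import cv2,numpy as np
from station import r
def cal(n):
    c=r.get_calibration(n); f=210/np.tan(np.radians(c['vfov'])/2)
    K=np.array([[f,0,c['cx']],[0,f,c['cy']],[0,0,1]]); R=cv2.Rodrigues(np.array(c['rvec'],float))[0]
    return K,np.array(c['distortion'],float),R,np.array(c['tvec'],float)
def proj(C,P):
    K,D,R,t=C; return cv2.projectPoints(np.array(P,float).reshape(-1,1,3),cv2.Rodrigues(R)[0],t,K,D)[0].reshape(-1,2)
def rays(C,uv):
    K,D,R,t=C; n=cv2.undistortPoints(np.array(uv,float).reshape(-1,1,2),K,D).reshape(-1,2)
    d=np.c_[n,np.ones(len(n))]; return -R.T@t, d@R   # depth-1 rays
def plane(C,uv,z):
    o,d=rays(C,uv); return o+d*((z-o[2])/d[:,2])[:,None]
def cloud(C,dep):
    v,u=np.mgrid[0:420,0:560]; o,d=rays(C,np.c_[u.ravel(),v.ravel()])
    return (o+d*dep.reshape(-1,1)).reshape(420,560,3)
E
python3 - <<'E'
from h import *
for n in ["scene","side"]:
    C=cal(n); print(n,-C[2].T@C[3]); P=cloud(C,np.load(f"pics/{n}0_d.npy"))
    print(proj(C,[[0,0,0],[.5,0,0],[.5,.3,0],[.5,-.3,0]]).round())
    pts=dict(scene=[(185,160),(207,115),(268,252),(220,215),(300,285),(345,318),(105,220),(200,200)],side=[(320,160),(378,165),(232,218),(310,190)])[n]
    for u,v in pts: print((u,v),P[v,u].round(3))
    im=cv2.imread(f"pics/{n}0.png")
    x0,y0,w=(150,90,200) if n=="scene" else (160,130,250)
    cv2.imwrite(f"pics/{n}0z.png",cv2.resize(im[y0:y0+w*3//4+60,x0:x0+w],None,fx=3,fy=3,interpolation=cv2.INTER_CUBIC)[:600])
E
```

```text
scene [0.87848258 0.36696964 1.09469057]
[[391. 151.]
 [284. 237.]
 [357. 310.]
 [223. 175.]]
(185, 160) [ 0.578 -0.383  0.069]
(207, 115) [ 0.416 -0.483  0.077]
(268, 252) [0.587 0.027 0.066]
(220, 215) [ 0.599 -0.187  0.   ]
(300, 285) [ 0.567  0.142 -0.002]
(345, 318) [0.542 0.294 0.006]
(105, 220) [ 0.88  -0.398  0.017]
(200, 200) [ 0.615 -0.269  0.006]
side [-0.09467957  0.6416435   0.81218302]
[[422. 346.]
 [263. 248.]
 [181. 309.]
 [324. 202.]]
(320, 160) [ 0.588 -0.383  0.091]
(378, 165) [ 0.418 -0.481  0.099]
(232, 218) [0.592 0.03  0.079]
(310, 190) [ 0.573 -0.316  0.008]
```

```bash
sleep 0; ls pics
```

```text
scene0.png
scene0_d.npy
scene0z.png
side0.png
side0_d.npy
side0z.png
wrist0.png
wrist0_d.npy
```

View pics/scene0z.png

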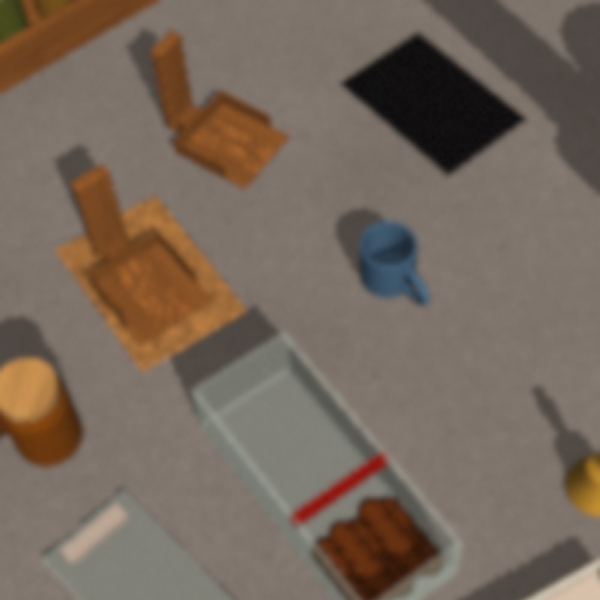

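View pics/side0z.png

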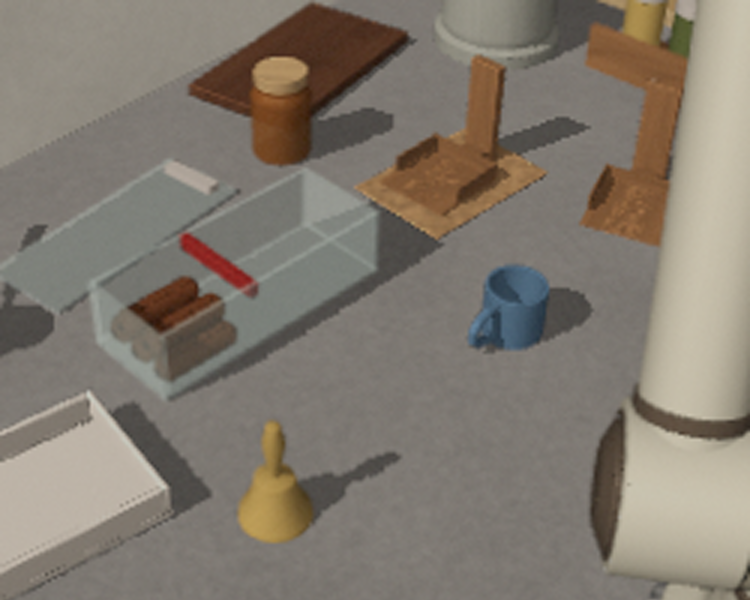

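```bash
python3 - <<'E'
from h import *
def hsv(n): return cv2.cvtColor(cv2.imread(f"pics/{n}0.png"),cv2.COLOR_BGR2HSV)
for n in ["scene","side"]:
    C=cal(n); P=cloud(C,np.load(f"pics/{n}0_d.npy")); H=hsv(n)
    X,Y,Z=P[...,0],P[...,1],P[...,2]
    box=lambda a,b,c,d,e,f:(X>a)&(X<b)&(Y>c)&(Y<d)&(Z>e)&(Z<f)
    print(n)
    def rect(m,name):
        q=P[m]; 
        if len(q)<5: print(name,len(q));return
        rr=cv2.minAreaRect(q[:,:2].astype(np.float32)*1000); print(name,len(q),'c',np.round(rr[0],1),'sz',np.round(rr[1],1),'ang',round(rr[2],1),'z',np.percentile(q[:,2],[2,50,98]).round(4))
    table=box(.3,.7,-.1,.2,-.05,.02); print('table z',np.median(Z[table]))
    rect(box(.5,.7,-.45,-.33,.04,.15),'handle>40')
    rect(box(.5,.7,-.45,-.33,.118,.15),'handletop')
    rect(box(.48,.74,-.45,-.19,.012,.04),'panwalls')
    wood=(H[...,0]<25)&(H[...,1]>70)
    rect(box(.48,.74,-.45,-.19,.002,.012)&wood,'mat/pan floor')
    red=(((H[...,0]<8)|(H[...,0]>172))&(H[...,1]>180))&box(.5,.7,-.05,.12,.03,.12); rect(red,'red')
    rect(red&(Z>.07),'redtop')
    rect(box(.5,.72,-.2,.2,.065,.09),'canister rim')
    br=(H[...,0]<20)&(H[...,1]>90)&box(.5,.7,.03,.2,.02,.08);rect(br,'quills')
    rect(box(.4,.7,.18,.42,.028,.05),'dish rim')
    rect(box(.4,.7,.18,.42,.002,.05),'dish')
E
```

```text
scene
table z 9.426322968786316e-05
handle>40 277 c [ 584.3 -385.7] sz [18.4 40.7] ang 88.5 z [0.0434 0.094  0.1308]
handletop 74 c [ 584.2 -386.2] sz [17.3 40.6] ang 88.5 z [0.1183 0.1263 0.1324]
panwalls 258 c [ 621.2 -276.8] sz [239.1 117. ] ang 52.2 z [0.0122 0.0211 0.0383]
mat/pan floor 1335 c [ 619.7 -320.7] sz [213.5 226.9] ang 87.4 z [0.0021 0.0049 0.0102]
red 95 c [600.8  22.3] sz [ 8.7 96.2] ang 86.4 z [0.0728 0.0764 0.0794]
redtop 95 c [600.8  22.3] sz [ 8.7 96.2] ang 86.4 z [0.0728 0.0764 0.0794]
canister rim 869 c [598.4  -6.3] sz [279.  111.3] ang 86.1 z [0.0658 0.0756 0.0804]
quills 819 c [606.   72.7] sz [93.2 98.9] ang 85.4 z [0.029  0.0496 0.06  ]
dish rim 614 c [540. 300.] sz [191.8 142.9] ang 78.5 z [0.0285 0.0344 0.0387]
dish 4900 c [550.1 300. ] sz [239.7 299.7] ang 90.0 z [0.0021 0.0061 0.0363]
side
table z 0.0009646033380383834
handle>40 281 c [ 584.6 -384.2] sz [43.9 19.8] ang 2.4 z [0.0418 0.0892 0.1306]
handletop 56 c [ 583.4 -384.2] sz [17.3 40.2] ang 87.3 z [0.1184 0.1281 0.1318]
panwalls 326 c [ 647.9 -304.6] sz [239.6 113.6] ang 20.7 z [0.0124 0.0223 0.0386]
mat/pan floor 944 c [ 619.9 -313.4] sz [226.4 214.7] ang 83.8 z [0.0023 0.0057 0.0109]
red 108 c [601.3  23.5] sz [11.2 95. ] ang 85.8 z [0.0683 0.0766 0.0799]
redtop 101 c [601.3  23.5] sz [11.2 95. ] ang 85.8 z [0.0703 0.0768 0.08  ]
canister rim 1048 c [598.7  -5.2] sz [280.5 114.9] ang 86.0 z [0.0654 0.0746 0.08  ]
quills 298 c [596.7  73.8] sz [109.1  78.3] ang 7.2 z [0.0402 0.0531 0.0781]
dish rim 801 c [539.  300.5] sz [190.4 145.7] ang 78.1 z [0.0284 0.035  0.0388]
dish 5820 c [550.1 300. ] sz [239.9 299.9] ang 90.0 z [0.0021 0.0073 0.0374]
```

```bash
python3 - <<'E'
from h import *
def rect(q,name):
    rr=cv2.minAreaRect(q[:,:2].astype(np.float32)*1000); print(name,len(q),'c',np.round(rr[0],1),'sz',np.round(rr[1],1),'ang',round(rr[2],1))
for n in ["scene","side"]:
    C=cal(n); P=cloud(C,np.load(f"pics/{n}0_d.npy")); X,Y,Z=P[...,0],P[...,1],P[...,2]
    H=cv2.cvtColor(cv2.imread(f"pics/{n}0.png"),cv2.COLOR_BGR2HSV)
    m=(X>.5)&(X<.66)&(Y>-.365)&(Y<-.2)&(Z>.014)&(Z<.034); rect(P[m],n+' walls')
    m=(X>.53)&(X<.66)&(Y>-.41)&(Y<-.2)&(Z>.014)&(Z<.14)
    rect(P[m],n+' scoop>14')
    q=P[m]; 
    th=np.radians(88); 
    wood=(H[...,0]<25)&(H[...,1]>90)&(X>.48)&(X<.72)&(Y>-.46)&(Y<-.18)&(Z<.01)&(Z>.0)
    nn,lab,st,ce=cv2.connectedComponentsWithStats(wood.astype(np.uint8)); k=1+st[1:,4].argmax(); rect(P[lab==k],n+' mat')
    print(H[300 if n=='x' else 0,0])
    top=(X>.5)&(X<.66)&(Y>-.365)&(Y<-.2)&(Z>.018)&(Z<.03)
    for y0 in np.arange(-.38,-.22,.015):
        s=top&(abs(Y-y0)<.0075); 
        if s.sum()>3: x=np.sort(X[s]); print(round(y0,3),s.sum(),x[:2].round(3),x[-2:].round(3))
E
```

```text
scene walls 141 c [ 585.7 -325.3] sz [79.  94.3] ang 88.6
scene scoop>14 507 c [ 585.3 -340.3] sz [109.1  94.3] ang 88.6
scene mat 1569 c [ 576.6 -325.1] sz [194.8 132.1] ang 84.8
[ 17 156 131]
-0.365 22 [0.563 0.566] [0.631 0.631]
-0.35 38 [0.54 0.54] [0.63  0.631]
-0.335 8 [0.539 0.54 ] [0.63  0.631]
-0.32 13 [0.539 0.54 ] [0.632 0.632]
-0.305 10 [0.541 0.542] [0.632 0.633]
-0.29 12 [0.542 0.542] [0.633 0.634]
side walls 167 c [ 586.4 -322.8] sz [74.4 98.6] ang 88.0
side scoop>14 527 c [ 585.8 -340.5] sz [109.8  98.6] ang 88.0
side mat 907 c [ 576.3 -322.9] sz [192.2 130. ] ang 83.8
[ 18  27 140]
-0.365 9 [0.555 0.576] [0.617 0.626]
-0.35 49 [0.538 0.538] [0.631 0.632]
-0.335 17 [0.537 0.538] [0.633 0.634]
-0.32 16 [0.539 0.54 ] [0.632 0.635]
-0.305 16 [0.539 0.541] [0.632 0.634]
-0.29 13 [0.54  0.541] [0.632 0.633]
```

```bash
cat >> h.py <<'E'
from scipy.spatial.transform import Rotation as Ro
import os
def Rt(yaw,pitch=0):
    """tool down, tool y along yaw (deg). pitch>0: scoop lip down (scoop nose-down), about scoop y"""
    a=np.radians(yaw); y=np.array([np.cos(a),np.sin(a),0]); x=np.array([0,0,-1.]); z=np.cross(x,y)
    R=np.c_[x,y,z]; ys=np.cross([0,0,1],y)  # scoop y axis (left of scoop x)
    return Ro.from_rotvec(np.radians(pitch)*ys).as_matrix()@R
def load(): 
    d=np.load('cmd.npz'); return d['p'],d['R']
def save(p,R): np.savez('cmd.npz',p=p,R=R)
def plan(wps,rows):
    """wps list of (p,R); rows: count per segment. prints rounded rows; stores end pose as rounded"""
    p0,R0=load(); out=[]; pa,Ra=p0,R0
    for (p,R),n in zip(wps,rows):
        dv=Ro.from_matrix(Ra.T@R).as_rotvec()
        for i in range(1,n+1):
            f=i/n; pi=pa+f*(np.array(p)-pa); Ri=Ra@Ro.from_rotvec(dv*f).as_matrix()
            out.append(np.r_[R0.T@(pi-p0)*100,np.degrees(Ro.from_matrix(R0.T@Ri).as_rotvec())/10].round(2)+0.)
        pa,Ra=np.array(p,float),R
    assert len(out)<=5
    print([o.tolist() for o in out]); l=out[-1]
    save(p0+R0@l[:3]/100,R0@Ro.from_rotvec(np.radians(l[3:]*10)).as_matrix())
def st():
    s=r.sense(); p,R=load(); m=np.array(s['ee_rot']); print('t',round(s['time_s'],2),'tcp',np.round(s['tcp_pos'],4),'cmd',p.round(4),'dang',np.degrees(Ro.from_matrix(R.T@m).as_rotvec()).round(2),'F',np.round(s['wrist_force'],2),'M',np.round(s['moment'],2),'w',round(float(s['gripper_width']),3)); return s
E
python3 - <<'E'
from h import *
save(np.array([.179,-.599,.223]),Rt(106.68)); 
s=st(); np.set_printoptions(suppress=True)
plan([([.38,-.49,.215],Rt(97.5))],[5])
plan([([.584,-.3855,.19],Rt(88.3))],[5])
E
```

```text
t 0.15 tcp [ 0.1791 -0.5983  0.2217] cmd [ 0.179 -0.599  0.223] dang [0.03 0.01 0.1 ] F [-0.14 -0.25 -0.53] M [ 0.06 -0.03 -0.02] w 0.994
[[0.16, 0.93, 4.48, 0.18, 0.0, 0.0], [0.32, 1.87, 8.95, 0.37, 0.0, 0.0], [0.48, 2.8, 13.43, 0.55, 0.0, 0.0], [0.64, 3.74, 17.91, 0.73, 0.0, 0.0], [0.8, 4.67, 22.38, 0.92, 0.0, 0.0]]
[[0.5, 1.54, 4.32, 0.18, 0.0, 0.0], [1.0, 3.08, 8.64, 0.37, 0.0, 0.0], [1.5, 4.62, 12.95, 0.55, 0.0, 0.0], [2.0, 6.17, 17.27, 0.73, 0.0, 0.0], [2.5, 7.71, 21.59, 0.92, 0.0, 0.0]]
```

play_rows:
  plan:
    - [[0.16,0.93,4.48,0.18,0.0,0.0],[0.32,1.87,8.95,0.37,0.0,0.0],[0.48,2.8,13.43,0.55,0.0,0.0],[0.64,3.74,17.91,0.73,0.0,0.0],[0.8,4.67,22.38,0.92,0.0,0.0]]
  hand: 1

```text
time_s: 0.78
tcp_pos: [0.3813, -0.4889, 0.2142]
ee_rot: [[-0.0, -0.129, 0.992], [0.0, 0.992, 0.129], [-1.0, 0.0, -0.0]]
wrist_force: [-0.3, -0.9, -0.2]
gripper_width: 0.998
```

play_rows:
  plan:
    - [[0.5,1.54,4.32,0.18,0.0,0.0],[1.0,3.08,8.64,0.37,0.0,0.0],[1.5,4.62,12.95,0.55,0.0,0.0],[2.0,6.17,17.27,0.73,0.0,0.0],[2.5,7.71,21.59,0.92,0.0,0.0]]
  hand: 1

```text
time_s: 1.4
tcp_pos: [0.5854, -0.3844, 0.1889]
ee_rot: [[-0.001, 0.031, 1.0], [0.0, 1.0, -0.031], [-1.0, 0.0, -0.001]]
wrist_force: [-0.8, -0.9, -0.1]
gripper_width: 1.002
```

```bash
python3 - <<'E'
from h import *
st(); 
for n in ["wrist","scene"]:
    p,d=r.capture(n); cv2.imwrite(f"pics/{n}1.png",p); np.save(f"pics/{n}1_d.npy",d)
st()
E
```

```text
t 1.4 tcp [ 0.5854 -0.3844  0.1889] cmd [ 0.584  -0.3855  0.19  ] dang [0.08 0.04 0.02] F [-0.83 -0.92 -0.05] M [-0.11 -0.01 -0.03] w 1.002
t 1.5 tcp [ 0.5874 -0.3826  0.1872] cmd [ 0.584  -0.3855  0.19  ] dang [-0.21  0.08  0.07] F [-0.58 -0.01 -0.76] M [0.02 0.03 0.01] w 1.001
```

View pics/wrist1.png

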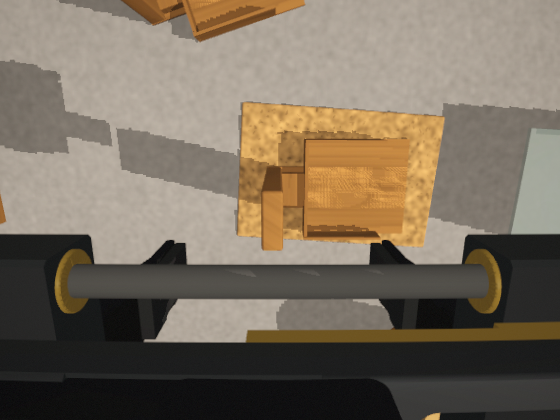

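```bash
python3 - <<'E'
from h import *
st();st()
n='wrist'
C=cal(n); P=cloud(C,np.load("pics/wrist1_d.npy"));X,Y,Z=P[...,0],P[...,1],P[...,2]
def rect(q,name):
    rr=cv2.minAreaRect(q[:,:2].astype(np.float32)*1000); print(name,len(q),'c',np.round(rr[0],1),'sz',np.round(rr[1],1),'ang',round(rr[2],1),np.median(q[:,2]).round(4))
m=(X>.54)&(X<.63)&(Y>-.42)&(Y<-.35)&(Z>.115)&(Z<.14); rect(P[m],'ht') if m.sum() else print('no')
m=(X>.5)&(X<.66)&(Y>-.38)&(Y<-.2)&(Z>.016)&(Z<.034);rect(P[m],'walls') if m.sum() else print('no')
plan([([.584,-.3855,.12],Rt(88.3)),([.584,-.3855,.12],Rt(88.3))],[3,1])
E
```

```text
t 1.5 tcp [ 0.5874 -0.3826  0.1872] cmd [ 0.584  -0.3855  0.19  ] dang [-0.21  0.08  0.07] F [-0.58 -0.01 -0.76] M [0.02 0.03 0.01] w 1.001
t 1.5 tcp [ 0.5874 -0.3826  0.1872] cmd [ 0.584  -0.3855  0.19  ] dang [-0.21  0.08  0.07] F [-0.58 -0.01 -0.76] M [0.02 0.03 0.01] w 1.001
ht 1374 c [ 584.1 -386.2] sz [13.7 39.7] ang 88.2 0.1274
walls 1722 c [ 585.7 -333. ] sz [94.1 92.2] ang 88.5 0.0219
[[2.33, 0.0, 0.0, 0.0, 0.0, 0.0], [4.67, 0.0, 0.0, 0.0, 0.0, 0.0], [7.0, 0.0, 0.0, 0.0, 0.0, 0.0], [7.0, 0.0, 0.0, 0.0, 0.0, 0.0]]
```

play_rows:
  plan:
    - [[2.33,0.0,0.0,0.0,0.0,0.0],[4.67,0.0,0.0,0.0,0.0,0.0],[7.0,0.0,0.0,0.0,0.0,0.0],[7.0,0.0,0.0,0.0,0.0,0.0]]

```text
time_s: 2.0
tcp_pos: [0.5824, -0.3849, 0.117]
ee_rot: [[-0.005, 0.031, 1.0], [0.002, 1.0, -0.031], [-1.0, 0.002, -0.005]]
wrist_force: [-0.1, 0.3, 1.0]
gripper_width: 1.002
```

```bash
python3 - <<'E'
from h import *
st()
E
```

```text
t 2.0 tcp [ 0.5824 -0.3849  0.117 ] cmd [ 0.584  -0.3855  0.12  ] dang [0.05 0.29 0.13] F [-0.11  0.25  1.02] M [-0.   -0.01  0.02] w 1.002
```

```bash
python3 - <<'E'
from h import *
plan([([.5845,-.3865,.093],Rt(88.3)),([.5845,-.3865,.093],Rt(88.3))],[2,1])
E
```

```text
[[1.35, -0.05, 0.03, 0.0, 0.0, 0.0], [2.7, -0.1, 0.05, 0.0, 0.0, 0.0], [2.7, -0.1, 0.05, 0.0, 0.0, 0.0]]
```

play_rows:
  plan:
    - [[1.35,-0.05,0.03,0.0,0.0,0.0],[2.7,-0.1,0.05,0.0,0.0,0.0],[2.7,-0.1,0.05,0.0,0.0,0.0]]

```text
time_s: 2.38
tcp_pos: [0.5839, -0.386, 0.091]
ee_rot: [[-0.003, 0.031, 1.0], [0.001, 1.0, -0.031], [-1.0, 0.001, -0.003]]
wrist_force: [0.3, 1.1, -0.3]
gripper_width: 1.0
```

play_rows:
  plan:
    - [[0,0,0,0,0,0],[0,0,0,0,0,0],[0,0,0,0,0,0],[0,0,0,0,0,0],[0,0,0,0,0,0]]
  hand: 0

```text
time_s: 3.0
tcp_pos: [0.5848, -0.3863, 0.0927]
ee_rot: [[0.0, 0.03, 1.0], [-0.0, 1.0, -0.03], [-1.0, -0.0, 0.0]]
wrist_force: [0.6, -0.6, 0.3]
gripper_width: 0.516
```

```bash
python3 - <<'E'
from h import *
st()
p,d=r.capture('side'); cv2.imwrite("pics/side2.png",p)
p,d=r.capture('wrist'); cv2.imwrite("pics/wrist2.png",p)
st()
plan([([.586,-.3865,.20],Rt(88.3)),([.586,-.3865,.20],Rt(88.3))],[4,1])
E
```

```text
t 3.0 tcp [ 0.5848 -0.3863  0.0927] cmd [ 0.5845 -0.3865  0.093 ] dang [ 0.02 -0.01 -0.  ] F [ 0.57 -0.64  0.34] M [-0.04 -0.03 -0.02] w 0.516
t 3.1 tcp [ 0.5848 -0.3864  0.0926] cmd [ 0.5845 -0.3865  0.093 ] dang [ 0.02 -0.    0.  ] F [-0.2   0.22 -0.82] M [-0.06 -0.02  0.01] w 0.427
[[-2.67, 0.0, 0.04, 0.0, 0.0, 0.0], [-5.35, 0.0, 0.08, 0.0, 0.0, 0.0], [-8.02, 0.0, 0.11, 0.0, 0.0, 0.0], [-10.7, 0.0, 0.15, 0.0, 0.0, 0.0], [-10.7, 0.0, 0.15, 0.0, 0.0, 0.0]]
```

play_rows:
  plan:
    - [[0,0,0,0,0,0],[0,0,0,0,0,0],[0,0,0,0,0,0],[0,0,0,0,0,0]]
  hand: 0

```text
time_s: 3.6
tcp_pos: [0.5848, -0.3864, 0.0926]
ee_rot: [[0.0, 0.03, 1.0], [-0.0, 1.0, -0.03], [-1.0, -0.0, 0.0]]
wrist_force: [0.7, 0.3, 0.2]
gripper_width: 0.157
```

```bash
python3 - <<'E'
from h import *
st()
E
```

```text
t 3.6 tcp [ 0.5848 -0.3864  0.0926] cmd [ 0.586  -0.3865  0.2   ] dang [ 0.02 -0.   -0.01] F [0.65 0.3  0.22] M [-0.1  -0.03  0.06] w 0.157
```

Gripped: 0.157 × 87 ≈ 13.7 mm, which matches the plate. Lift.

play_rows:
  plan:
    - [[-2.67,0.0,0.04,0.0,0.0,0.0],[-5.35,0.0,0.08,0.0,0.0,0.0],[-8.02,0.0,0.11,0.0,0.0,0.0],[-10.7,0.0,0.15,0.0,0.0,0.0],[-10.7,0.0,0.15,0.0,0.0,0.0]]

```text
time_s: 4.22
tcp_pos: [0.5873, -0.3868, 0.2018]
ee_rot: [[0.005, 0.03, 1.0], [-0.002, 1.0, -0.03], [-1.0, -0.002, 0.005]]
wrist_force: [0.3, 0.3, -1.5]
gripper_width: 0.158
```

```bash
python3 - <<'E'
from h import *
st()
for n in ['side','wrist']:
    p,d=r.capture(n); cv2.imwrite(f"pics/{n}3.png",p); np.save(f"pics/{n}3_d.npy",d)
st()
C=cal('wrist'); P=cloud(C,np.load("pics/wrist3_d.npy")); s=r.sense(); L=(P-np.array(s['tcp_pos']))@np.array(s['ee_rot'])
for (u,v) in [(300,200),(350,190),(400,190),(280,230),(350,130)]: print((u,v),L[v,u].round(4),P[v,u].round(3))
a=cv2.imread("pics/side3.png");b=cv2.imread("pics/wrist3.png"); cv2.imwrite("pics/c3.png",cv2.resize(np.hstack([a,b]),(800,300)))
E
```

```text
t 4.22 tcp [ 0.5873 -0.3868  0.2018] cmd [ 0.586  -0.3865  0.2   ] dang [ 0.01 -0.26 -0.1 ] F [ 0.29  0.27 -1.5 ] M [-0.07 -0.02 -0.01] w 0.158
t 4.33 tcp [ 0.5857 -0.3858  0.1982] cmd [ 0.586  -0.3865  0.2   ] dang [0.04 0.09 0.09] F [-0.79  0.68 -1.89] M [ 0.    0.05 -0.02] w 0.161
(300, 200) [ 0.0717  0.0148 -0.0142] [ 0.572 -0.37   0.126]
(350, 190) [ 0.0853  0.0502 -0.0183] [ 0.569 -0.335  0.113]
(400, 190) [ 0.086   0.0854 -0.0183] [ 0.57  -0.3    0.112]
(280, 230) [-0.0221  0.001  -0.0224] [ 0.563 -0.384  0.22 ]
(350, 130) [ 0.1941  0.0695 -0.0562] [ 0.531 -0.314  0.004]
```

View pics/c3.png

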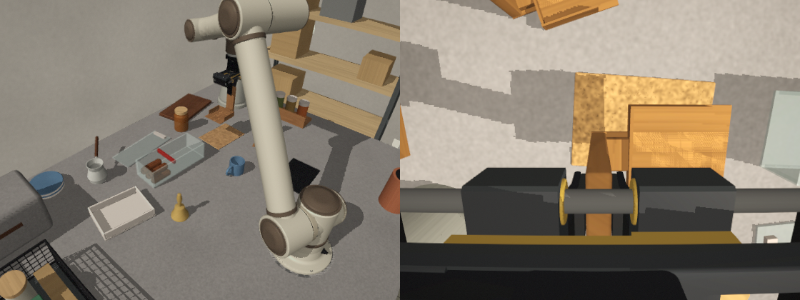

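```bash
cat >> h.py <<'E'
CC=np.array([.5987,-.0052,0]); CY=86.05
def canf(P):
    a=np.radians(CY); x=np.array([np.cos(a),np.sin(a),0]); y=np.array([-np.sin(a),np.cos(a),0]); d=P-CC
    return np.stack([d@x,d@y,d[...,2]],-1)
def canw(q):
    a=np.radians(CY); return CC+q[0]*np.array([np.cos(a),np.sin(a),0])+q[1]*np.array([-np.sin(a),np.cos(a),0])+np.array([0,0,q[2]])
E
python3 - <<'E'
from h import *
for n in ["scene","side"]:
    C=cal(n); P=canf(cloud(C,np.load(f"pics/{n}0_d.npy")))*1000; X,Y,Z=P[...,0],P[...,1],P[...,2]
    H=cv2.cvtColor(cv2.imread(f"pics/{n}0.png"),cv2.COLOR_BGR2HSV)
    br=(H[...,0]<20)&(H[...,1]>90)&(X>30)&(X<136)&(abs(Y)<52)&(Z>10)&(Z<70)
    print(n,br.sum())
    for y0 in range(-50,50,5):
        m=br&(Y>=y0)&(Y<y0+5)
        if m.sum()>2: print(y0,m.sum(),'z',np.percentile(Z[m],[10,50,90]).round(),'x',np.percentile(X[m],[2,98]).round())
    rim=(Z>70)&(Z<82)&(abs(Y)<62)&(abs(X)<150)
    print('rim x',np.percentile(X[rim],[.5,99.5]),'y',np.percentile(Y[rim],[.5,99.5]))
    im=cv2.imread(f"pics/{n}0.png"); (a,b)=((240,235) if n=="scene" else (185,185))
    cv2.imwrite(f"pics/q{n}.png",cv2.resize(im[b:b+75,a:a+100],None,fx=8,fy=8,interpolation=cv2.INTER_CUBIC))
E
```

```text
scene 822
-45 3 z [34. 34. 59.] x [ 33. 110.]
-40 50 z [30. 33. 35.] x [ 45. 119.]
-35 72 z [31. 35. 46.] x [ 45. 119.]
-30 65 z [44. 50. 53.] x [ 47. 123.]
-25 59 z [50. 54. 56.] x [ 33. 123.]
-20 51 z [51. 54. 57.] x [ 47. 124.]
-15 44 z [52. 54. 57.] x [ 46. 123.]
-10 35 z [48. 50. 53.] x [ 46. 121.]
-5 14 z [30. 36. 47.] x [ 50. 120.]
0 63 z [31. 34. 46.] x [ 35. 117.]
5 76 z [33. 47. 52.] x [ 49. 122.]
10 55 z [49. 52. 56.] x [ 43. 124.]
15 54 z [51. 53. 57.] x [ 43. 123.]
20 49 z [51. 54. 56.] x [ 44. 122.]
25 32 z [48. 51. 54.] x [ 42. 122.]
30 13 z [35. 46. 62.] x [ 31. 119.]
35 44 z [29. 32. 35.] x [ 42. 118.]
40 35 z [28. 31. 34.] x [ 43. 117.]
45 8 z [23. 27. 65.] x [31. 94.]
rim x [-139.81596882  137.87083991] y [-55.12096949  55.60341917]
side 309
-50 3 z [38. 64. 68.] x [32. 75.]
-35 4 z [54. 66. 69.] x [31. 79.]
-30 10 z [51. 53. 62.] x [ 30. 101.]
-25 19 z [53. 54. 55.] x [ 49. 113.]
-20 27 z [52. 54. 56.] x [ 38. 116.]
-15 48 z [49. 53. 56.] x [ 32. 113.]
-10 69 z [41. 47. 53.] x [ 48. 112.]
-5 19 z [43. 47. 65.] x [ 31. 110.]
5 11 z [51. 52. 54.] x [ 39. 107.]
10 24 z [53. 54. 56.] x [ 32. 115.]
15 30 z [53. 55. 57.] x [ 32. 113.]
20 38 z [52. 54. 56.] x [ 32. 114.]
25 4 z [55. 55. 65.] x [ 35. 107.]
rim x [-138.26506666  138.82449341] y [-56.66470901  56.5998448 ]
```

View pics/qscene.png

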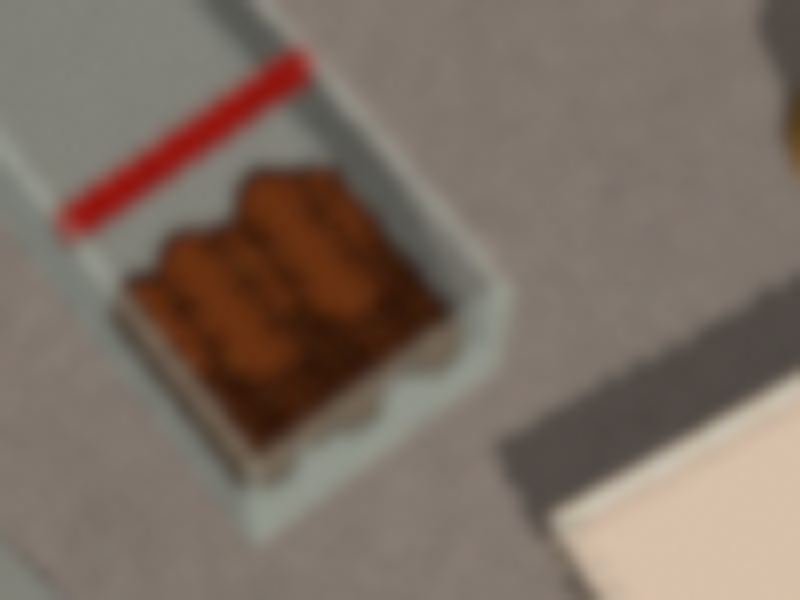

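View pics/qside.png

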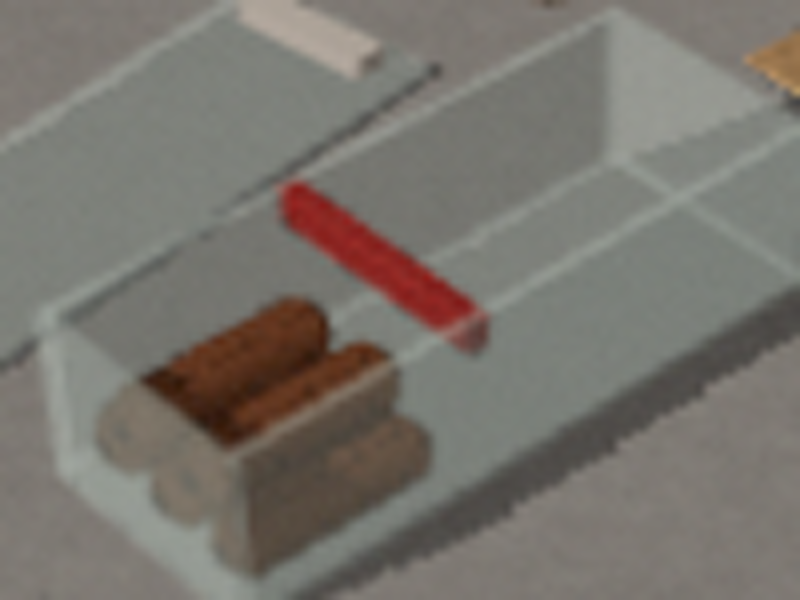

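```bash
python3 - <<'E'
from h import *
p=canw([-.115,-.0007,.195]); print(p)
p0,_=load()
plan([((p0+p)/2,Rt(87.1))],[4])
plan([(p,Rt(CY)),(p,Rt(CY))],[4,1])
E
```

```text
[ 0.59147646 -0.11997504  0.195     ]
[[0.06, 3.33, -0.03, 0.03, 0.0, 0.0], [0.13, 6.67, -0.06, 0.06, 0.0, 0.0], [0.19, 10.0, -0.09, 0.09, 0.0, 0.0], [0.25, 13.33, -0.13, 0.12, 0.0, 0.0]]
[[0.06, 3.33, -0.1, 0.03, 0.0, 0.0], [0.13, 6.66, -0.2, 0.05, 0.0, 0.0], [0.19, 9.99, -0.3, 0.08, 0.0, 0.0], [0.25, 13.33, -0.4, 0.1, 0.0, 0.0], [0.25, 13.33, -0.4, 0.1, 0.0, 0.0]]
```

play_rows:
  plan:
    - [[0.06,3.33,-0.03,0.03,0.0,0.0],[0.13,6.67,-0.06,0.06,0.0,0.0],[0.19,10.0,-0.09,0.09,0.0,0.0],[0.25,13.33,-0.13,0.12,0.0,0.0]]

```text
time_s: 4.82
tcp_pos: [0.5879, -0.2517, 0.1946]
ee_rot: [[-0.004, 0.052, 0.999], [0.001, 0.999, -0.052], [-1.0, 0.001, -0.004]]
wrist_force: [-0.2, -0.0, -1.6]
gripper_width: 0.158
```

play_rows:
  plan:
    - [[0.06,3.33,-0.1,0.03,0.0,0.0],[0.13,6.66,-0.2,0.05,0.0,0.0],[0.19,9.99,-0.3,0.08,0.0,0.0],[0.25,13.33,-0.4,0.1,0.0,0.0],[0.25,13.33,-0.4,0.1,0.0,0.0]]

```text
time_s: 5.45
tcp_pos: [0.5908, -0.1178, 0.1926]
ee_rot: [[-0.004, 0.066, 0.998], [0.001, 0.998, -0.066], [-1.0, 0.0, -0.004]]
wrist_force: [-0.2, 0.2, -1.9]
gripper_width: 0.161
```

```bash
python3 - <<'E'
from h import *
r.capture('scene')
for n in ['scene','wrist']:
    C=cal(n); p,d=r.capture(n); cv2.imwrite(f"pics/{n}4.png",p); np.save(f"pics/{n}4_d.npy",d); 
    P=canf(cloud(C,d))*1000; X,Y,Z=P[...,0],P[...,1],P[...,2]; H=cv2.cvtColor(p,cv2.COLOR_BGR2HSV)
    pan=(Z>100)&(Z<130)&(X>-110)&(X<30)&(abs(Y)<60)&(H[...,1]>60)
    print(n,'pan',pan.sum())
    if pan.sum()>20:
        print(np.percentile(X[pan],[.5,99.5]),np.percentile(Y[pan],[.5,99.5]),np.median(Z[pan]))
        print(cv2.minAreaRect(P[pan][:,:2].astype(np.float32)))
    rim=(Z>71)&(Z<80)&(abs(Y)<62)&(abs(X)<150)
    if rim.sum()>20: print('rim',cv2.minAreaRect(P[rim][:,:2].astype(np.float32)),rim.sum())
    red=((H[...,0]<8)|(H[...,0]>172))&(H[...,1]>150)&(Z>50)&(Z<90)&(abs(X-27)<20)
    if red.sum()>10:print('red',P[red].mean(0),cv2.minAreaRect(P[red][:,:2].astype(np.float32)))
st()
E
```

```text
scene pan 1315
[-106.10238639   15.01928925] [-44.30169619  47.83682477] 107.24614351797624
((-46.26484298706055, 1.9744873046875), (93.26394653320312, 124.90056610107422), 89.7655258178711)
rim ((-1.1371307373046875, 0.11851119995117188), (111.80509948730469, 279.2709655761719), 89.89988708496094) 565
red [27.64813115  0.77858105 75.63865638] ((27.51854705810547, -0.6395606994628906), (11.073742866516113, 98.69607543945312), 0.037171054631471634)
wrist pan 14194
[-105.7631726    11.60434865] [-20.38354027  48.49647575] 108.09293991373977
((-48.58247756958008, 9.024820327758789), (122.65756225585938, 79.0625228881836), 0.3804902136325836)
rim ((-7.5706024169921875, 3.0892677307128906), (106.10807037353516, 268.03326416015625), 89.83300018310547) 3340
red [27.24185605 30.90865834 74.55783119] ((34.37807083129883, 10.461219787597656), (22.032329559326172, 87.34271240234375), 5.941143035888672)
t 5.6 tcp [ 0.5913 -0.1202  0.1934] cmd [ 0.5915 -0.1199  0.195 ] dang [ 0.03  0.12 -0.01] F [-0.11  0.64 -1.56] M [-0.04 -0.06 -0.05] w 0.16
```

View pics/wrist4.png

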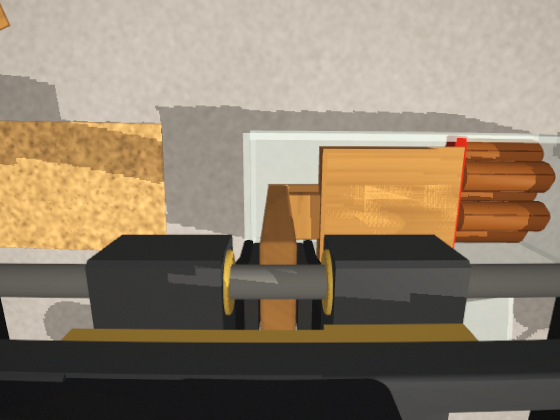

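View pics/scene4.png

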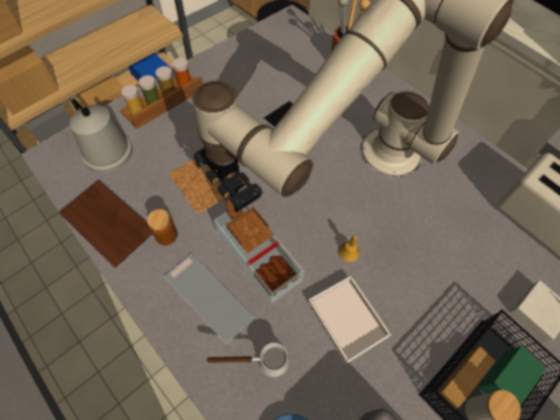

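```bash
python3 - <<'E'
from h import *
a=canw([-.118,-.0023,.18]);b=canw([-.118,-.0023,.115])
plan([(a,Rt(CY)),(b,Rt(CY)),(b,Rt(CY))],[1,3,1])
E
```

```text
[[1.5, -0.3, 0.16, 0.0, 0.0, 0.0], [3.67, -0.3, 0.16, 0.0, 0.0, 0.0], [5.83, -0.3, 0.16, 0.0, 0.0, 0.0], [8.0, -0.3, 0.16, 0.0, 0.0, 0.0], [8.0, -0.3, 0.16, 0.0, 0.0, 0.0]]
```

play_rows:
  plan:
    - [[1.5,-0.3,0.16,0.0,0.0,0.0],[3.67,-0.3,0.16,0.0,0.0,0.0],[5.83,-0.3,0.16,0.0,0.0,0.0],[8.0,-0.3,0.16,0.0,0.0,0.0],[8.0,-0.3,0.16,0.0,0.0,0.0]]

```text
time_s: 6.22
tcp_pos: [0.5912, -0.1238, 0.1115]
ee_rot: [[-0.006, 0.07, 0.997], [0.0, 0.998, -0.07], [-1.0, -0.0, -0.006]]
wrist_force: [-0.2, 0.8, -2.1]
gripper_width: 0.157
```

```bash
python3 - <<'E'
from h import *
r.capture('scene')
for n in ['scene','wrist']:
    C=cal(n); p,d=r.capture(n); cv2.imwrite(f"pics/{n}5.png",p); np.save(f"pics/{n}5_d.npy",d); 
    P=canf(cloud(C,d))*1000; X,Y,Z=P[...,0],P[...,1],P[...,2]; H=cv2.cvtColor(p,cv2.COLOR_BGR2HSV)
    pan=(Z>15)&(Z<50)&(X>-90)&(X<25)&(abs(Y)<60)&(H[...,1]>60)
    print(n,'pan',pan.sum())
    print(np.percentile(X[pan],[.5,99.5]),np.percentile(Y[pan],[.5,99.5]),np.median(Z[pan]))
    q=(Z>20)&(Z<70)&(X>40)&(X<130)&(abs(Y)<50)&(H[...,1]>60)
    for y0 in range(-50,50,5):
        m=q&(Y>=y0)&(Y<y0+5)
        if m.sum()>5: print(y0,m.sum(),'z',np.median(Z[m]).round(1),'x',np.percentile(X[m],[2,98]).round())
st()
E
```

```text
scene pan 983
[-88.7093905    4.09097587] [-39.95090946  50.81906414] 27.33389858647195
-40 46 z 32.6 x [ 48. 117.]
-35 76 z 33.6 x [ 44. 120.]
-30 63 z 48.8 x [ 47. 123.]
-25 59 z 53.2 x [ 46. 123.]
-20 49 z 53.9 x [ 44. 123.]
-15 49 z 53.3 x [ 50. 124.]
-10 33 z 51.2 x [ 54. 124.]
-5 14 z 35.3 x [ 51. 119.]
0 55 z 33.7 x [ 47. 119.]
5 83 z 47.8 x [ 46. 122.]
10 57 z 53.2 x [ 47. 123.]
15 49 z 52.9 x [ 43. 123.]
20 45 z 53.4 x [ 46. 123.]
25 36 z 50.1 x [ 48. 123.]
30 12 z 41.9 x [ 56. 119.]
35 38 z 32.1 x [ 45. 118.]
40 35 z 31.5 x [ 52. 118.]
45 14 z 27.5 x [ 52. 108.]
wrist pan 12205
[-89.68416595   7.86371645] [-20.40723186  45.73118482] 29.156184901789032
-40 106 z 33.0 x [40. 88.]
-35 11 z 28.8 x [40. 41.]
-30 162 z 50.4 x [40. 73.]
-25 246 z 53.2 x [41. 70.]
-20 225 z 54.3 x [47. 68.]
-15 260 z 53.7 x [46. 68.]
-10 339 z 49.7 x [41. 78.]
-5 336 z 33.8 x [40. 81.]
0 103 z 32.7 x [40. 81.]
5 175 z 49.0 x [40. 67.]
10 184 z 52.8 x [43. 64.]
15 173 z 54.3 x [46. 62.]
20 187 z 54.2 x [46. 61.]
25 211 z 50.6 x [41. 63.]
30 230 z 34.0 x [40. 75.]
35 148 z 32.7 x [40. 75.]
40 176 z 31.0 x [40. 74.]
45 74 z 28.3 x [42. 76.]
t 6.38 tcp [ 0.5938 -0.1235  0.1151] cmd [ 0.5929 -0.123   0.115 ] dang [ 0.04 -0.07 -0.01] F [ 0.08  0.61 -2.15] M [-0.05 -0.09 -0.04] w 0.157
```

View pics/wrist5.png

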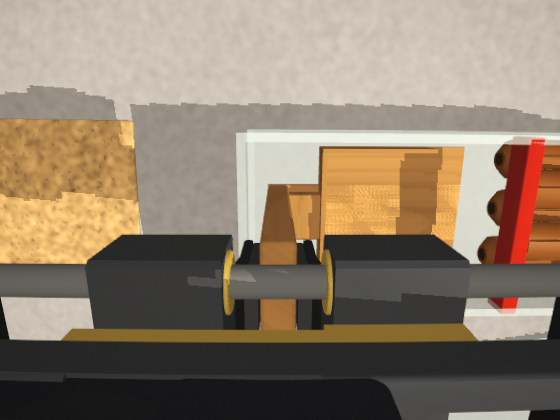

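```bash
python3 - <<'E'
from h import *
a=canw([-.118,-.0018,.0945]);b=canw([-.098,-.0018,.0945])
plan([(a,Rt(CY)),(a,Rt(CY)),(b,Rt(CY))],[2,1,2])
E
```

```text
[[1.03, 0.0, -0.02, 0.0, 0.0, 0.0], [2.05, 0.0, -0.05, 0.0, 0.0, 0.0], [2.05, 0.0, -0.05, 0.0, 0.0, 0.0], [2.05, 1.0, -0.05, 0.0, 0.0, 0.0], [2.05, 2.0, -0.05, 0.0, 0.0, 0.0]]
```

play_rows:
  plan:
    - [[1.03,0.0,-0.02,0.0,0.0,0.0],[2.05,0.0,-0.05,0.0,0.0,0.0],[2.05,0.0,-0.05,0.0,0.0,0.0],[2.05,1.0,-0.05,0.0,0.0,0.0],[2.05,2.0,-0.05,0.0,0.0,0.0]]

```text
time_s: 7.0
tcp_pos: [0.5941, -0.1021, 0.0939]
ee_rot: [[-0.0, 0.069, 0.998], [0.0, 0.998, -0.069], [-1.0, 0.0, -0.0]]
wrist_force: [0.3, -0.3, -1.7]
gripper_width: 0.159
```

```bash
python3 - <<'E'
from h import *
st()
b=canw([-.060,-.0018,.0945])
plan([(b,Rt(CY)),(b,Rt(CY))],[4,1])
E
```

```text
t 7.0 tcp [ 0.5941 -0.1021  0.0939] cmd [ 0.5937 -0.103   0.0945] dang [0.02 0.01 0.01] F [ 0.29 -0.26 -1.74] M [-0.07 -0.03 -0.01] w 0.159
[[0.0, 0.95, 0.0, 0.0, 0.0, 0.0], [0.0, 1.9, 0.0, 0.0, 0.0, 0.0], [0.0, 2.85, 0.0, 0.0, 0.0, 0.0], [0.0, 3.8, 0.0, 0.0, 0.0, 0.0], [0.0, 3.8, 0.0, 0.0, 0.0, 0.0]]
```

Not touching the floor hard; advance the lip to the canister x ≈ +67 mm (about 23 mm under the quills).

play_rows:
  plan:
    - [[0.0,0.95,0.0,0.0,0.0,0.0],[0.0,1.9,0.0,0.0,0.0,0.0],[0.0,2.85,0.0,0.0,0.0,0.0],[0.0,3.8,0.0,0.0,0.0,0.0],[0.0,3.8,0.0,0.0,0.0,0.0]]

```text
time_s: 7.62
tcp_pos: [0.5968, -0.0641, 0.094]
ee_rot: [[0.0, 0.068, 0.998], [0.0, 0.998, -0.068], [-1.0, 0.0, -0.0]]
wrist_force: [-0.4, 0.2, -2.5]
gripper_width: 0.158
```

```bash
python3 - <<'E'
from h import *
r.capture('scene')
for n in ['scene','wrist','side']:
    C=cal(n); p,d=r.capture(n); cv2.imwrite(f"pics/{n}6.png",p); np.save(f"pics/{n}6_d.npy",d); 
st()
a=cv2.imread("pics/scene6.png")[200:310,200:320];b=cv2.imread("pics/side6.png")[180:265,180:300]
cv2.imwrite("pics/c6.png",np.hstack([cv2.resize(a,(400,367)),cv2.resize(b,(400,367))]))
E
```

```text
t 7.83 tcp [ 0.5967 -0.0651  0.094 ] cmd [ 0.5963 -0.0651  0.0945] dang [ 0.04 -0.    0.01] F [-0.06  0.31 -1.58] M [-0.07 -0.   -0.02] w 0.156
```

View pics/wrist6.png

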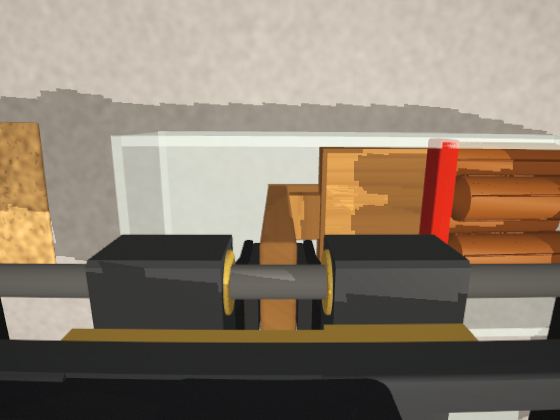

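View pics/c6.png

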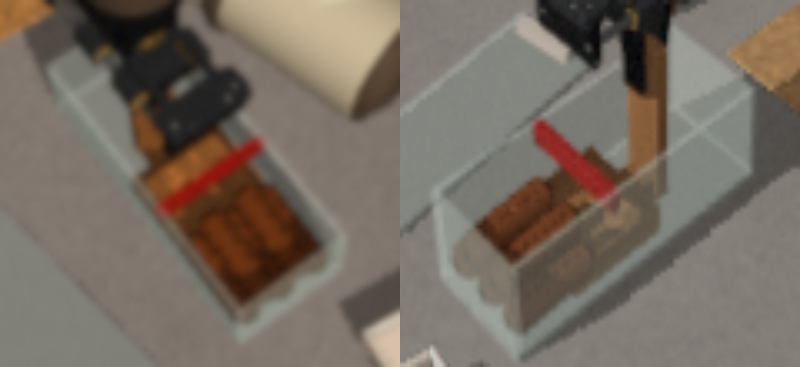

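play_rows:
  plan:
    - [[0.0,0.7,0.0,0.0,0.0,0.0],[0.0,1.4,0.0,0.0,0.0,0.0],[0.0,2.1,0.0,0.0,0.0,0.0],[0.0,2.8,0.0,0.0,0.0,0.0],[0.0,3.5,0.0,0.0,0.0,0.0]]

```text
time_s: 8.45
tcp_pos: [0.599, -0.0304, 0.0943]
ee_rot: [[-0.001, 0.068, 0.998], [-0.002, 0.998, -0.068], [-1.0, -0.002, -0.001]]
wrist_force: [-0.4, -5.0, -1.9]
gripper_width: 0.156
```

```bash
python3 - <<'E'
from h import *
p,R=load(); save(p+R@[0,.035,0],R)
for n in ['scene','wrist','side']:
    C=cal(n); p,d=r.capture(n); cv2.imwrite(f"pics/{n}7.png",p); np.save(f"pics/{n}7_d.npy",d); 
s=st(); print(canf(np.array(s['tcp_pos'])))
a=cv2.imread("pics/scene7.png")[200:310,200:320];b=cv2.imread("pics/side7.png")[180:265,180:300]
cv2.imwrite("pics/c7.png",np.hstack([cv2.resize(a,(400,367)),cv2.resize(b,(400,367))]))
E
```

```text
t 8.6 tcp [ 0.5994 -0.0292  0.094 ] cmd [ 0.5987 -0.0302  0.0945] dang [ 0.01 -0.05  0.07] F [ 0.54  0.59 -2.1 ] M [-0.11 -0.   -0.01] w 0.162
[-0.0238736  -0.00232846  0.0940341 ]
```

View pics/c7.png

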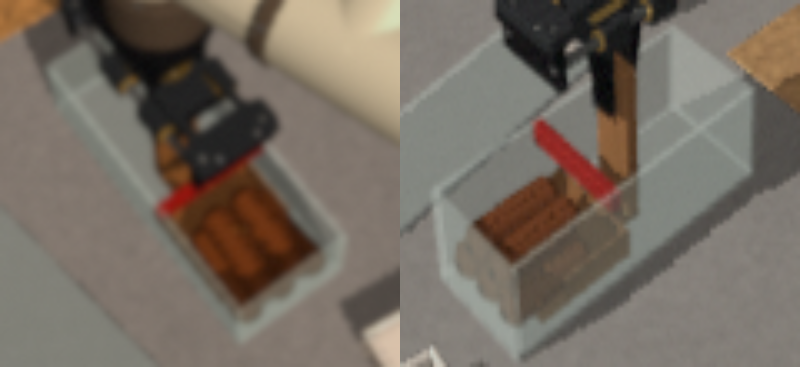

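play_rows:
  plan:
    - [[0.0,0.7,0.0,0.0,0.0,0.0],[0.0,1.4,0.0,0.0,0.0,0.0],[0.0,2.0,0.0,0.0,0.0,0.0],[0.0,2.5,0.0,0.0,0.0,0.0],[0.0,2.8,0.0,0.0,0.0,0.0]]

```text
time_s: 9.22
tcp_pos: [0.6011, -0.0017, 0.094]
ee_rot: [[0.0, 0.068, 0.998], [0.0, 0.998, -0.068], [-1.0, 0.0, 0.0]]
wrist_force: [-0.2, -0.8, -3.1]
gripper_width: 0.164
```

```bash
python3 - <<'E'
from h import *
p,R=load(); save(p+R@[0,.028,0],R)
for n in ['scene','wrist','side']:
    C=cal(n); p,d=r.capture(n); cv2.imwrite(f"pics/{n}8.png",p); np.save(f"pics/{n}8_d.npy",d); 
    P=canf(cloud(C,d))*1000; X,Y,Z=P[...,0],P[...,1],P[...,2]; H=cv2.cvtColor(p,cv2.COLOR_BGR2HSV)
    q=(H[...,0]<20)&(H[...,1]>90)&(Z>15)&(Z<70)&(X>34)&(X<136)&(abs(Y)<50)
    if n!='wrist':
      for y0 in range(-50,50,5):
        m=q&(Y>=y0)&(Y<y0+5)
        if m.sum()>5: print(y0,m.sum(),'z',np.median(Z[m]).round(1),'x',np.percentile(X[m],[2,98]).round())
s=st(); print(canf(np.array(s['tcp_pos'])))
a=cv2.imread("pics/scene8.png")[200:310,200:320];b=cv2.imread("pics/side8.png")[180:265,180:300]
cv2.imwrite("pics/c8.png",np.hstack([cv2.resize(a,(400,367)),cv2.resize(b,(400,367))]))
E
```

```text
-40 52 z 33.2 x [ 36. 118.]
-35 56 z 35.7 x [ 35. 119.]
-30 93 z 45.5 x [ 35. 122.]
-25 61 z 56.8 x [ 44. 125.]
-20 53 z 60.3 x [ 39. 124.]
-15 47 z 60.7 x [ 58. 127.]
-10 34 z 58.9 x [ 61. 123.]
-5 26 z 53.3 x [ 59. 122.]
0 56 z 52.0 x [ 61. 123.]
5 49 z 56.7 x [ 61. 123.]
10 47 z 59.3 x [ 61. 126.]
15 38 z 59.2 x [ 61. 124.]
20 35 z 58.2 x [ 60. 124.]
25 16 z 53.4 x [ 63. 123.]
30 25 z 36.7 x [ 54. 121.]
35 26 z 33.7 x [ 53. 114.]
40 20 z 27.0 x [ 49. 101.]
-25 12 z 58.8 x [ 61. 107.]
-20 24 z 60.4 x [ 51. 117.]
-15 40 z 60.1 x [ 46. 119.]
-10 49 z 57.4 x [ 50. 116.]
-5 38 z 54.1 x [ 51. 115.]
0 6 z 57.0 x [ 69. 105.]
5 15 z 59.7 x [ 54. 117.]
10 25 z 60.7 x [ 49. 115.]
15 42 z 60.5 x [ 49. 118.]
20 62 z 57.2 x [ 48. 118.]
25 6 z 56.9 x [57. 89.]
t 9.38 tcp [ 0.6012 -0.0018  0.094 ] cmd [ 0.6006 -0.0023  0.0945] dang [ 0.01 -0.02  0.02] F [ 0.1   0.87 -2.23] M [-0.14 -0.05 -0.06] w 0.163
[ 0.00355819 -0.00221972  0.09403117]
```

View pics/c8.png

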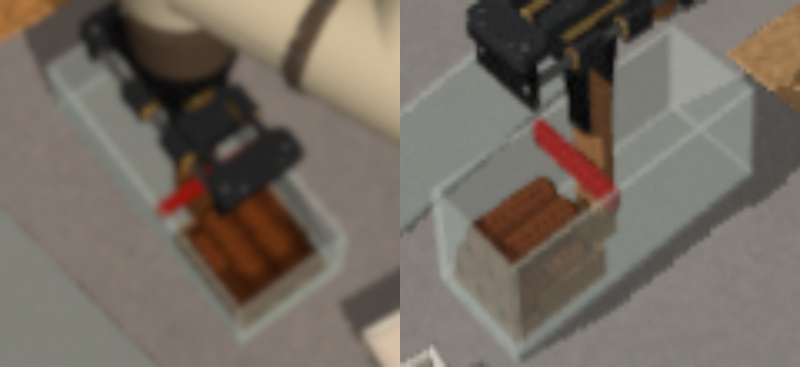

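play_rows:
  plan:
    - [[-0.4,0.0,0.0,0.0,0.0,0.0],[-0.9,0.0,0.0,0.0,0.0,0.0],[-1.4,0.0,0.0,0.0,0.0,0.0],[-1.9,0.0,0.0,0.0,0.0,0.0],[-2.0,0.0,0.0,0.0,0.0,0.0]]

```text
time_s: 10.0
tcp_pos: [0.6014, -0.0021, 0.1147]
ee_rot: [[0.001, 0.069, 0.998], [0.0, 0.998, -0.069], [-1.0, 0.0, 0.001]]
wrist_force: [-1.4, 0.1, -3.0]
gripper_width: 0.161
```

play_rows:
  plan:
    - [[0,0,0,0,0,0],[0,0,0,0,0,0]]

```text
time_s: 10.25
tcp_pos: [0.6009, -0.0022, 0.1138]
ee_rot: [[-0.0, 0.069, 0.998], [-0.0, 0.998, -0.069], [-1.0, -0.0, -0.0]]
wrist_force: [0.0, -0.4, -2.4]
gripper_width: 0.157
```

```bash
python3 - <<'E'
from h import *
p,R=load(); save(p+R@[-.02,0,0],R)
for n in ['scene','wrist','side']:
    C=cal(n); p,d=r.capture(n); cv2.imwrite(f"pics/{n}9.png",p); np.save(f"pics/{n}9_d.npy",d); 
    P=canf(cloud(C,d))*1000; X,Y,Z=P[...,0],P[...,1],P[...,2]; H=cv2.cvtColor(p,cv2.COLOR_BGR2HSV)
    q=(H[...,0]<20)&(H[...,1]>90)&(Z>25)&(Z<90)&(X>34)&(X<136)&(abs(Y)<50)
    if n!='wrist':
      for y0 in range(-50,50,5):
        m=q&(Y>=y0)&(Y<y0+5)
        if m.sum()>5: print(y0,m.sum(),'z',np.percentile(Z[m],[10,50,90]).round(1),'x',np.percentile(X[m],[2,98]).round())
s=st(); print(canf(np.array(s['tcp_pos'])))
a=cv2.imread("pics/scene9.png")[200:310,200:320];b=cv2.imread("pics/side9.png")[180:265,180:300]
cv2.imwrite("pics/c9.png",np.hstack([cv2.resize(a,(400,367)),cv2.resize(b,(400,367))]))
E
```

```text
-50 6 z [75.4 77.4 77.8] x [ 49. 117.]
-45 38 z [44.7 49.6 52.6] x [ 47. 122.]
-40 61 z [46.4 53.  55.8] x [ 35. 125.]
-35 69 z [51.3 55.7 57.8] x [ 35. 124.]
-30 96 z [54.5 65.5 73.9] x [ 36. 123.]
-25 74 z [68.8 77.1 79.7] x [ 36. 126.]
-20 61 z [74.8 79.  82.8] x [ 44. 128.]
-15 55 z [75.6 79.3 81.8] x [ 44. 128.]
-10 41 z [75.1 78.4 80.5] x [ 59. 129.]
-5 29 z [67.4 72.7 76.5] x [ 58. 124.]
0 66 z [60.2 72.4 76.8] x [ 58. 125.]
5 56 z [73.  76.1 80.5] x [ 58. 127.]
10 53 z [75.9 79.3 82.2] x [ 60. 129.]
15 46 z [75.8 79.3 82.2] x [ 61. 129.]
20 36 z [73.9 76.2 78.7] x [ 59. 127.]
25 16 z [62.  72.9 75.7] x [ 57. 125.]
30 26 z [53.8 56.1 58.8] x [ 55. 124.]
35 37 z [50.  53.  55.4] x [ 52. 123.]
40 27 z [42.  47.5 50.5] x [49. 99.]
45 10 z [36.2 45.3 48.9] x [ 50. 100.]
-25 13 z [76.8 78.6 80.1] x [ 56. 122.]
-20 28 z [77.9 79.8 82.6] x [ 48. 128.]
-15 47 z [76.6 80.2 82. ] x [ 48. 128.]
-10 74 z [71.6 76.8 80.4] x [ 45. 127.]
-5 38 z [70.6 73.5 76.9] x [ 53. 124.]
0 7 z [74.  75.7 77.6] x [ 52. 123.]
5 20 z [76.7 79.2 79.8] x [ 42. 124.]
10 37 z [73.  79.7 82.7] x [ 34. 127.]
15 59 z [73.2 79.4 81.6] x [ 34. 127.]
20 101 z [56.1 73.7 79.1] x [ 48. 123.]
25 84 z [57.  68.8 75. ] x [ 50. 124.]
t 10.4 tcp [ 0.6009 -0.0022  0.1138] cmd [ 0.6006 -0.0023  0.1145] dang [ 0.02  0.02 -0.01] F [ 0.02  0.72 -1.45] M [-0.19 -0.01 -0.05] w 0.159
[ 0.0031969  -0.00202531  0.11383784]
```

View pics/c9.png

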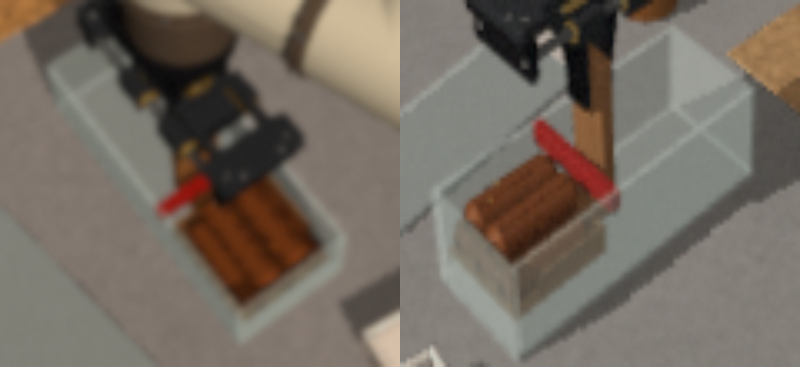

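play_rows:
  plan:
    - [[0.0,-0.5,0.0,0.0,0.0,0.0],[0.0,-1.1,0.0,0.0,0.0,0.0],[0.0,-1.7,0.0,0.0,0.0,0.0],[0.0,-2.3,0.0,0.0,0.0,0.0],[0.0,-2.9,0.0,0.0,0.0,0.0]]

```text
time_s: 11.02
tcp_pos: [0.599, -0.0316, 0.1141]
ee_rot: [[0.0, 0.069, 0.998], [-0.0, 0.998, -0.069], [-1.0, 0.0, 0.0]]
wrist_force: [0.4, 0.1, -3.0]
gripper_width: 0.161
```

```bash
python3 - <<'E'
from h import *
p,R=load(); save(p+R@[0,-.029,0],R)
for n in ['scene','side']:
    p,d=r.capture(n); cv2.imwrite(f"pics/{n}10.png",p)
s=st(); print(canf(np.array(s['tcp_pos'])))
a=cv2.imread("pics/scene10.png")[200:310,200:320];b=cv2.imread("pics/side10.png")[180:265,180:300]
cv2.imwrite("pics/c10.png",np.hstack([cv2.resize(a,(400,367)),cv2.resize(b,(400,367))]))
E
```

```text
t 11.12 tcp [ 0.5989 -0.0318  0.1141] cmd [ 0.5987 -0.0312  0.1145] dang [ 0.07  0.01 -0.01] F [ 0.25 -0.47 -2.3 ] M [-0.11 -0.02 -0.01] w 0.156
[-0.0265331  -0.00206963  0.11405871]
```

View pics/c10.png

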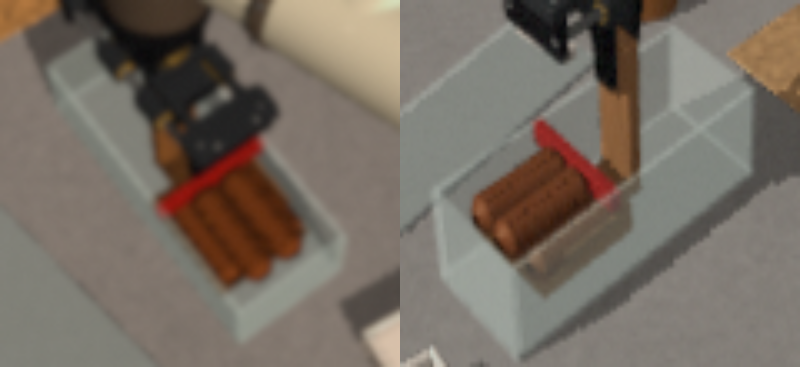

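play_rows:
  plan:
    - [[0.0,-0.5,0.0,0.0,0.0,0.0],[0.0,-1.0,0.0,0.0,0.0,0.0],[0.0,-1.5,0.0,0.0,0.0,0.0],[0.0,-2.0,0.0,0.0,0.0,0.0],[0.0,-2.5,0.0,0.0,0.0,0.0]]

```text
time_s: 11.75
tcp_pos: [0.5973, -0.0564, 0.114]
ee_rot: [[-0.0, 0.069, 0.998], [0.0, 0.998, -0.069], [-1.0, 0.0, -0.0]]
wrist_force: [-0.1, 0.3, -3.2]
gripper_width: 0.158
```

```bash
python3 - <<'E'
from h import *
p,R=load(); save(p+R@[0,-.025,0],R)
for n in ['scene','side']:
    p,d=r.capture(n); cv2.imwrite(f"pics/{n}11.png",p)
s=st(); print(canf(np.array(s['tcp_pos'])))
a=cv2.imread("pics/scene11.png")[200:310,200:320];b=cv2.imread("pics/side11.png")[180:265,180:300]
cv2.imwrite("pics/c11.png",np.hstack([cv2.resize(a,(400,367)),cv2.resize(b,(400,367))]))
E
```

```text
t 11.85 tcp [ 0.5972 -0.0566  0.114 ] cmd [ 0.5969 -0.0562  0.1145] dang [ 0.05  0.01 -0.01] F [ 0.71  0.06 -2.55] M [-0.16 -0.   -0.02] w 0.16
[-0.05138526 -0.00206469  0.11402378]
```

View pics/c11.png

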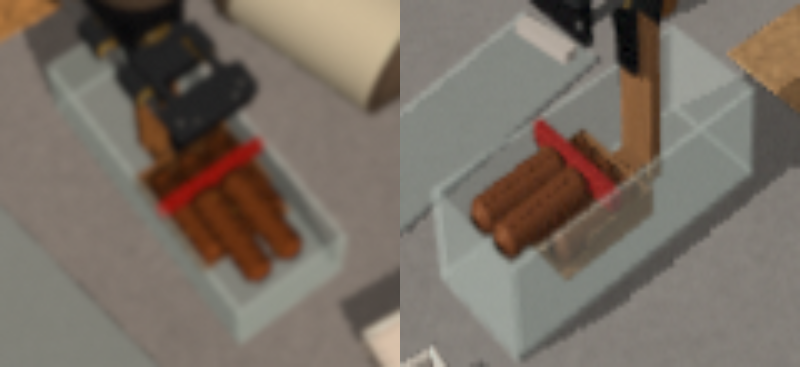

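play_rows:
  plan:
    - [[0.0,-0.4,0.0,0.0,0.0,0.0],[0.0,-0.8,0.0,0.0,0.0,0.0],[0.0,-1.2,0.0,0.0,0.0,0.0],[0.0,-1.6,0.0,0.0,0.0,0.0],[0.0,-2.0,0.0,0.0,0.0,0.0]]

```text
time_s: 12.48
tcp_pos: [0.596, -0.0763, 0.1141]
ee_rot: [[0.0, 0.069, 0.998], [-0.0, 0.998, -0.069], [-1.0, -0.0, 0.0]]
wrist_force: [-0.2, 0.5, -1.7]
gripper_width: 0.156
```

```bash
python3 - <<'E'
from h import *
p,R=load(); save(p+R@[0,-.020,0],R)
for n in ['scene','side']:
    p,d=r.capture(n); cv2.imwrite(f"pics/{n}12.png",p)
s=st(); print(canf(np.array(s['tcp_pos'])))
a=cv2.imread("pics/scene12.png")[200:310,200:320];b=cv2.imread("pics/side12.png")[180:265,180:300]
cv2.imwrite("pics/c12.png",np.hstack([cv2.resize(a,(400,367)),cv2.resize(b,(400,367))]))
E
```

```text
t 12.57 tcp [ 0.5959 -0.0764  0.1141] cmd [ 0.5956 -0.0761  0.1145] dang [ 0.05  0.   -0.  ] F [ 0.71  0.57 -2.7 ] M [-0.2  -0.02 -0.  ] w 0.16
[-0.07124231 -0.00211589  0.11405311]
```

View pics/c12.png

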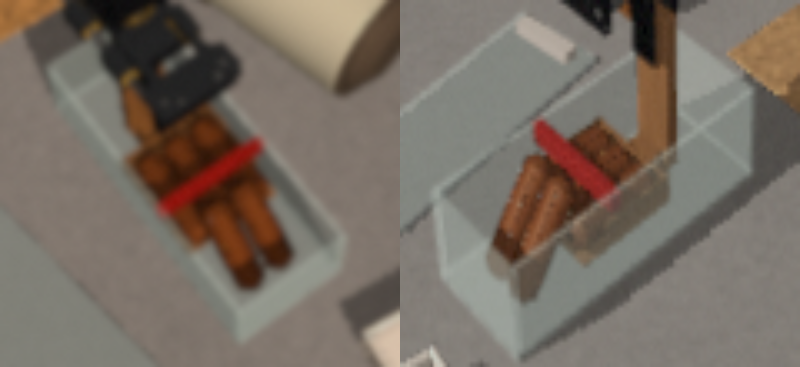

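play_rows:
  plan:
    - [[0.0,-0.6,0.0,0.0,0.0,0.0],[0.0,-1.2,0.0,0.0,0.0,0.0],[0.0,-1.8,0.0,0.0,0.0,0.0],[0.0,-2.4,0.0,0.0,0.0,0.0],[0.0,-3.0,0.0,0.0,0.0,0.0]]

```text
time_s: 13.2
tcp_pos: [0.5939, -0.1063, 0.1141]
ee_rot: [[0.0, 0.069, 0.998], [0.0, 0.998, -0.069], [-1.0, 0.0, 0.0]]
wrist_force: [0.5, -0.9, -2.1]
gripper_width: 0.159
```

```bash
python3 - <<'E'
from h import *
p,R=load(); save(p+R@[0,-.030,0],R)
for n in ['scene','side']:
    p,d=r.capture(n); cv2.imwrite(f"pics/{n}13.png",p)
s=st(); print(canf(np.array(s['tcp_pos'])))
a=cv2.imread("pics/scene13.png")[200:310,200:320];b=cv2.imread("pics/side13.png")[180:265,180:300]
cv2.imwrite("pics/c13.png",np.hstack([cv2.resize(a,(400,367)),cv2.resize(b,(400,367))]))
E
```

```text
t 13.3 tcp [ 0.5938 -0.1065  0.1141] cmd [ 0.5935 -0.106   0.1145] dang [ 0.06  0.   -0.  ] F [-0.43  1.   -1.69] M [-0.2  -0.02 -0.01] w 0.156
[-0.10144482 -0.00211035  0.11405927]
```

View pics/c13.png

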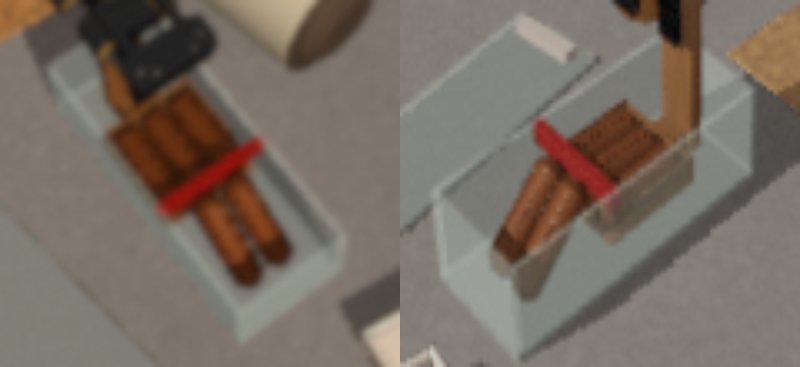

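play_rows:
  plan:
    - [[0.0,-0.6,0.0,0.0,0.0,0.0],[0.0,-1.2,0.0,0.0,0.0,0.0],[0.0,-1.7,0.0,0.0,0.0,0.0],[0.0,-1.8,0.0,0.0,0.0,0.0]]

```text
time_s: 13.8
tcp_pos: [0.5926, -0.1243, 0.114]
ee_rot: [[-0.0, 0.069, 0.998], [-0.0, 0.998, -0.069], [-1.0, -0.0, -0.0]]
wrist_force: [0.8, -0.7, -2.3]
gripper_width: 0.159
```

```bash
python3 - <<'E'
from h import *
p,R=load(); save(p+R@[0,-.018,0],R)
for n in ['scene','side','wrist']:
    C=cal(n);p,d=r.capture(n); cv2.imwrite(f"pics/{n}14.png",p)
    P=canf(cloud(C,d))*1000; X,Y,Z=P[...,0],P[...,1],P[...,2]; H=cv2.cvtColor(p,cv2.COLOR_BGR2HSV)
    q=(H[...,0]<20)&(H[...,1]>90)&(Z>45)&(Z<62)&(X>-90)&(X<26)&(abs(Y)<50)
    if q.sum(): print(n,q.sum(),'x',np.percentile(X[q],[1,99]),'z',np.median(Z[q]))
s=st(); print(canf(np.array(s['tcp_pos'])))
a=cv2.imread("pics/scene14.png")[200:310,200:320];b=cv2.imread("pics/side14.png")[180:265,180:300]
cv2.imwrite("pics/c14.png",np.hstack([cv2.resize(a,(400,367)),cv2.resize(b,(400,367))]))
E
```

```text
scene 807 x [-87.56353172   9.51745696] z 52.96915764455989
side 386 x [-87.31444657   4.26799821] z 54.82526378049535
wrist 11343 x [-89.30613102   4.36266718] z 54.64966149669889
t 13.95 tcp [ 0.5927 -0.1239  0.1141] cmd [ 0.5923 -0.124   0.1145] dang [ 0.02 -0.01  0.  ] F [-0.72  1.1  -2.15] M [-0.11 -0.03  0.04] w 0.158
[-0.11881689 -0.00218448  0.11407621]
```

View pics/c14.png

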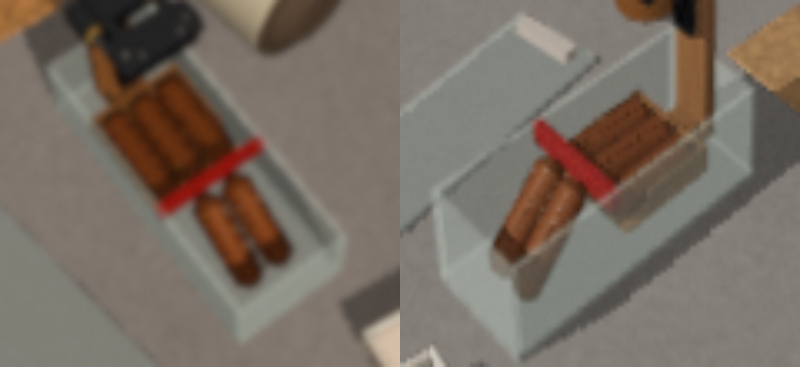

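View pics/wrist14.png

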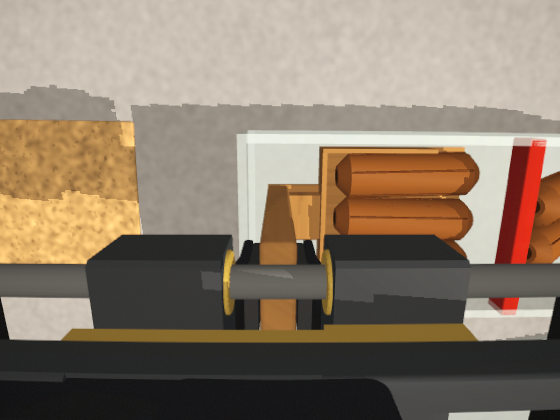

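play_rows:
  plan:
    - [[-1.2,0.0,0.0,0.0,0.0,0.0],[-3.0,0.0,0.0,0.0,0.0,0.0],[-5.0,0.0,0.0,0.0,0.0,0.0],[-7.0,0.0,0.0,0.0,0.0,0.0],[-8.5,0.0,0.0,0.0,0.0,0.0]]

```text
time_s: 14.58
tcp_pos: [0.5931, -0.1238, 0.201]
ee_rot: [[0.002, 0.068, 0.998], [-0.0, 0.998, -0.068], [-1.0, 0.0, 0.002]]
wrist_force: [0.4, 0.1, -2.6]
gripper_width: 0.159
```

```bash
python3 - <<'E'
from h import *
p,R=load(); p=p+R@[-.085,0,0]; save(p,R)
plan([(p+[0,0,.045],Rt(CY,-4)),(p+[0,0,.045],Rt(CY,-4))],[4,1])
E
```

```text
[[-1.12, 0.0, 0.0, 0.0, 0.0, 0.1], [-2.25, 0.0, 0.0, 0.0, 0.0, 0.2], [-3.37, 0.0, 0.0, 0.0, 0.0, 0.3], [-4.5, 0.0, 0.0, 0.0, 0.0, 0.4], [-4.5, 0.0, 0.0, 0.0, 0.0, 0.4]]
```

play_rows:
  plan:
    - [[-1.12,0.0,0.0,0.0,0.0,0.1],[-2.25,0.0,0.0,0.0,0.0,0.2],[-3.37,0.0,0.0,0.0,0.0,0.3],[-4.5,0.0,0.0,0.0,0.0,0.4],[-4.5,0.0,0.0,0.0,0.0,0.4]]

```text
time_s: 15.2
tcp_pos: [0.5933, -0.1243, 0.2453]
ee_rot: [[0.007, 0.069, 0.998], [0.07, 0.995, -0.069], [-0.998, 0.07, 0.003]]
wrist_force: [0.0, -0.2, -2.6]
gripper_width: 0.162
```

```bash
python3 - <<'E'
from h import *
for n in ['scene','side']:
    C=cal(n);p,d=r.capture(n); cv2.imwrite(f"pics/{n}15.png",p)
s=st(); print(s['joints'])
a=cv2.imread("pics/scene15.png");b=cv2.imread("pics/side15.png")
cv2.imwrite("pics/c15.png",cv2.resize(np.hstack([a[120:330,150:430],b[100:310,150:430]]),(800,300)))
E
```

```text
t 15.3 tcp [ 0.5924 -0.1239  0.2437] cmd [ 0.5923 -0.124   0.2445] dang [0.04 0.03 0.01] F [-1.27  0.02 -2.24] M [-0.32  0.06  0.02] w 0.16
[  1.36712096  19.70844986   1.49955766  -4.21790025 -71.50219954
 -93.99697181]
```

View pics/c15.png

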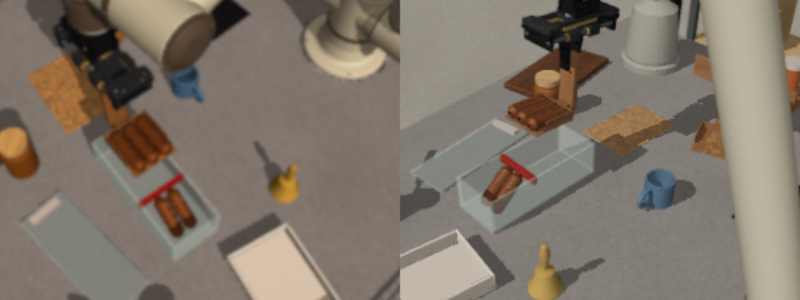

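```bash
cat >> h.py <<'E'
DC=np.array([.5395,.3003,0]); DY=78.3
def dw(x,y,z):
    a=np.radians(DY); return DC+x*np.array([np.cos(a),np.sin(a),0])+y*np.array([-np.sin(a),np.cos(a),0])+np.array([0,0,z])
LT=np.array([.0887,.127,-.0015])
def tl(L,R): return L-R@LT
E
python3 - <<'E'
from h import *
C=cal('side'); P=cloud(C,np.load("pics/side0_d.npy"));X,Y,Z=P[...,0],P[...,1],P[...,2]
H=cv2.cvtColor(cv2.imread("pics/side0.png"),cv2.COLOR_BGR2HSV)
m=np.zeros((420,560),bool); m[265:310,235:270]=1; m&=(Z>.03)&(H[...,1]>110)
print('bell',np.median(X[m]),np.median(Y[m]),m.sum(),Z[m].max())
Rf=Rt(DY,-4); t=tl(dw(-.035,0,.165),Rf); print('hover tcp',t)
p0,R0=load(); Rm=Rt((CY+DY)/2,-4)
plan([((p0+t)/2,Rm)],[5])
plan([(t,Rf),(t,Rf)],[4,1])
E
```

```text
bell 0.3838427176089194 0.1694625635635803 275 0.8121830195806893
hover tcp [0.5069253  0.13560582 0.24462486]
[[0.18, 2.53, -1.03, 0.08, -0.01, 0.0], [0.35, 5.05, -2.06, 0.16, -0.01, 0.0], [0.53, 7.58, -3.09, 0.23, -0.02, 0.0], [0.7, 10.1, -4.12, 0.31, -0.02, 0.0], [0.88, 12.63, -5.15, 0.39, -0.03, 0.0]]
[[0.21, 3.06, -1.5, 0.1, -0.01, 0.0], [0.42, 6.12, -3.0, 0.19, -0.01, 0.0], [0.63, 9.18, -4.49, 0.29, -0.02, 0.0], [0.84, 12.25, -5.99, 0.39, -0.02, 0.0], [0.84, 12.25, -5.99, 0.39, -0.02, 0.0]]
```

play_rows:
  plan:
    - [[0.1,1.5,-0.6,0.05,0,0.0],[0.28,4.0,-1.64,0.12,-0.01,0.0],[0.5,7.0,-2.86,0.22,-0.02,0.0],[0.7,10.0,-4.1,0.31,-0.02,0.0],[0.88,12.63,-5.15,0.39,-0.03,0.0]]

```text
time_s: 15.92
tcp_pos: [0.5487, 0.0079, 0.2436]
ee_rot: [[0.009, 0.136, 0.991], [0.069, 0.988, -0.136], [-0.998, 0.07, -0.001]]
wrist_force: [-0.3, -0.1, -1.4]
gripper_width: 0.16
```

play_rows:
  plan:
    - [[0.21,3.0,-1.47,0.1,-0.01,0.0],[0.42,6.0,-2.94,0.19,-0.01,0.0],[0.62,9.0,-4.4,0.29,-0.02,0.0],[0.76,11.2,-5.45,0.36,-0.02,0.0],[0.84,12.25,-5.99,0.39,-0.02,0.0]]

```text
time_s: 16.55
tcp_pos: [0.5061, 0.1373, 0.2439]
ee_rot: [[0.012, 0.201, 0.979], [0.068, 0.977, -0.202], [-0.998, 0.069, -0.002]]
wrist_force: [-0.8, 0.2, -2.2]
gripper_width: 0.157
```

```bash
python3 - <<'E'
from h import *
r.capture('scene')
for n in ['scene','side']:
    C=cal(n);p,d=r.capture(n); cv2.imwrite(f"pics/{n}16.png",p)
s=st(); print(s['joints'])
a=cv2.imread("pics/scene16.png");b=cv2.imread("pics/side16.png")
cv2.imwrite("pics/c16.png",cv2.resize(np.hstack([a[160:370,170:450],b[150:360,60:340]]),(800,300)))
p,R=load(); R1=Rt(DY,8)
plan([(tl(dw(-.035,0,.075),R1),R1)],[5])
E
```

```text
t 16.7 tcp [0.507  0.1361 0.2441] cmd [0.507  0.1356 0.2447] dang [-0.05  0.03 -0.03] F [ 0.15 -0.59 -1.57] M [-0.35  0.02 -0.02] w 0.16
[  30.90841414   10.50497496  -11.46390364   -3.26445355  -65.42767598
 -131.30355004]
[[1.31, 0.3, 0.0, 0.0, 0.0, -0.24], [2.61, 0.6, 0.0, 0.0, 0.0, -0.48], [3.92, 0.89, 0.0, 0.0, 0.0, -0.72], [5.23, 1.19, 0.0, 0.0, 0.0, -0.96], [6.54, 1.49, 0.0, 0.0, 0.0, -1.2]]
```

View pics/c16.png

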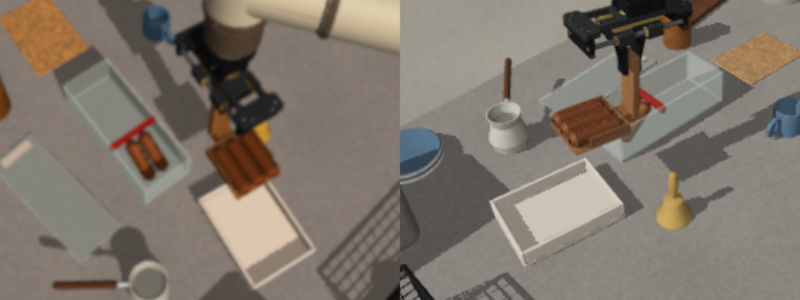

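play_rows:
  plan:
    - [[1.31,0.3,0.0,0.0,0.0,-0.24],[2.61,0.6,0.0,0.0,0.0,-0.48],[3.92,0.89,0.0,0.0,0.0,-0.72],[5.23,1.19,0.0,0.0,0.0,-0.96],[6.54,1.49,0.0,0.0,0.0,-1.2]]

```text
time_s: 17.32
tcp_pos: [0.5115, 0.1549, 0.1792]
ee_rot: [[-0.03, 0.202, 0.979], [-0.138, 0.969, -0.204], [-0.99, -0.142, -0.001]]
wrist_force: [0.8, 0.4, -2.0]
gripper_width: 0.158
```

```bash
python3 - <<'E'
from h import *
s=st()
p,R=load()
w=[]
for th,z in [(12,.065),(16,.056),(20,.05),(23,.046),(26,.043)]:
    R1=Rt(DY,th); w.append((tl(dw(-.035,0,z),R1),R1))
plan(w,[1]*5)
w=[]
for th,z in [(29,.041),(32,.04),(35,.04),(37,.04),(39,.04)]:
    R1=Rt(DY,th); w.append((tl(dw(-.037,0,z),R1),R1))
plan(w,[1]*5)
E
```

```text
t 17.32 tcp [0.5115 0.1549 0.1792] cmd [0.5109 0.1547 0.1805] dang [ 0.04 -0.   -0.14] F [ 0.8   0.38 -1.96] M [ 0.27 -0.11  0.05] w 0.158
[[0.12, 0.79, 0.0, 0.0, -0.01, -0.4], [0.2, 1.62, 0.0, 0.0, -0.01, -0.8], [0.02, 2.47, 0.0, 0.0, -0.01, -1.2], [-0.12, 3.13, 0.0, 0.0, -0.01, -1.5], [-0.33, 3.81, 0.0, 0.0, -0.01, -1.8]]
[[-0.38, 0.39, 0.0, 0.0, 0.0, -0.3], [-0.92, 0.95, 0.0, 0.0, 0.0, -0.6], [-1.51, 1.49, 0.0, 0.0, 0.0, -0.9], [-1.9, 1.88, 0.0, 0.0, 0.0, -1.1], [-2.27, 2.27, 0.0, 0.0, 0.0, -1.3]]
```

play_rows:
  plan:
    - [[0.12,0.79,0.0,0.0,-0.01,-0.4],[0.2,1.62,0.0,0.0,-0.01,-0.8],[0.02,2.47,0.0,0.0,-0.01,-1.2],[-0.12,3.13,0.0,0.0,-0.01,-1.5],[-0.33,3.81,0.0,0.0,-0.01,-1.8]]

```text
time_s: 17.95
tcp_pos: [0.5194, 0.1931, 0.1773]
ee_rot: [[-0.088, 0.183, 0.979], [-0.432, 0.879, -0.203], [-0.898, -0.44, 0.001]]
wrist_force: [0.9, 0.5, -2.1]
gripper_width: 0.158
```

```bash
python3 - <<'E'
from h import *
for n in ['scene','side']:
    C=cal(n);p,d=r.capture(n); cv2.imwrite(f"pics/{n}17.png",p)
s=st(); print(s['joints'])
a=cv2.imread("pics/scene17.png");b=cv2.imread("pics/side17.png")
cv2.imwrite("pics/c17.png",cv2.resize(np.hstack([a[160:370,170:450],b[150:360,60:340]]),(800,300)))
E
```

```text
t 18.05 tcp [0.5195 0.1939 0.1764] cmd [0.5248 0.2218 0.1889] dang [-0.09 -0.04 12.91] F [-1.16 -0.38 -1.67] M [ 1.07 -0.32  0.06] w 0.16
[  44.8875901    26.47396574   -9.36378007   14.46727444  -76.76902124
 -152.65934024]
```

View pics/c17.png

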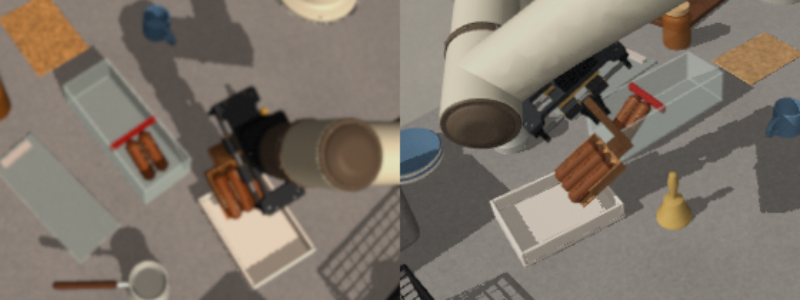

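play_rows:
  plan:
    - [[-0.38,0.39,0.0,0.0,0.0,-0.3],[-0.92,0.95,0.0,0.0,0.0,-0.6],[-1.51,1.49,0.0,0.0,0.0,-0.9],[-1.9,1.88,0.0,0.0,0.0,-1.1],[-2.27,2.27,0.0,0.0,0.0,-1.3]]

```text
time_s: 18.68
tcp_pos: [0.5254, 0.2221, 0.1885]
ee_rot: [[-0.127, 0.159, 0.979], [-0.617, 0.76, -0.203], [-0.777, -0.63, 0.001]]
wrist_force: [0.2, 0.5, -1.8]
gripper_width: 0.157
```

```bash
python3 - <<'E'
from h import *
for n in ['scene','side']:
    C=cal(n);p,d=r.capture(n); cv2.imwrite(f"pics/{n}18.png",p)
s=st(); print(s['joints'])
a=cv2.imread("pics/scene18.png");b=cv2.imread("pics/side18.png")
cv2.imwrite("pics/c18.png",cv2.resize(np.hstack([a[160:370,170:450],b[150:360,60:340]]),(800,300)))
E
```

```text
t 18.77 tcp [0.5254 0.2226 0.1877] cmd [0.5248 0.2218 0.1889] dang [-0.03  0.   -0.05] F [-0.2  -0.91 -1.36] M [ 1.51 -0.31  0.05] w 0.16
[  48.66038794   33.37444657   -2.47210558   18.18142186  -89.35919751
 -156.37658605]
```

View pics/c18.png

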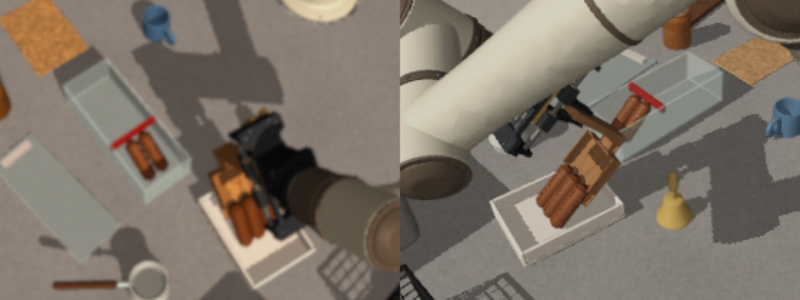

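```bash
python3 - <<'E'
from h import *
R1=Rt(DY,39); p,R=load()
plan([(tl(dw(-.077,0,.052),R1),R1),(tl(dw(-.09,0,.08),R1),R1)],[4,1])
E
```

```text
[[0.4, -0.97, 0.0, 0.0, 0.0, 0.0], [0.79, -1.93, 0.0, 0.0, 0.0, 0.0], [1.19, -2.9, 0.0, 0.0, 0.0, 0.0], [1.59, -3.86, 0.0, 0.0, 0.0, 0.0], [0.23, -6.63, 0.0, 0.0, 0.0, 0.0]]
```

play_rows:
  plan:
    - [[0.4,-0.97,0.0,0.0,0.0,0.0],[0.79,-1.93,0.0,0.0,0.0,0.0],[1.19,-2.9,0.0,0.0,0.0,0.0],[1.59,-3.86,0.0,0.0,0.0,0.0]]

```text
time_s: 19.27
tcp_pos: [0.517, 0.1817, 0.201]
ee_rot: [[-0.127, 0.159, 0.979], [-0.616, 0.761, -0.204], [-0.778, -0.629, 0.001]]
wrist_force: [-0.3, 0.3, -1.9]
gripper_width: 0.155
```

```bash
python3 - <<'E'
from h import *
R1=Rt(DY,39); p=tl(dw(-.077,0,.052),R1); save(p,R1)
for n in ['scene','side']:
    C=cal(n);p,d=r.capture(n); cv2.imwrite(f"pics/{n}19.png",p)
s=st(); print(s['joints'])
a=cv2.imread("pics/scene19.png");b=cv2.imread("pics/side19.png")
cv2.imwrite("pics/c19.png",cv2.resize(np.hstack([a[160:370,170:450],b[150:360,60:340]]),(800,300)))
E
```

```text
t 19.38 tcp [0.5169 0.1815 0.2012] cmd [0.5167 0.1826 0.2009] dang [ 0.12 -0.    0.04] F [ 0.38  0.25 -1.86] M [ 1.57 -0.34  0.01] w 0.158
[  46.71788039   29.89498318   -6.9533323    19.24526891  -87.8418707
 -155.32010528]
```

View pics/c19.png

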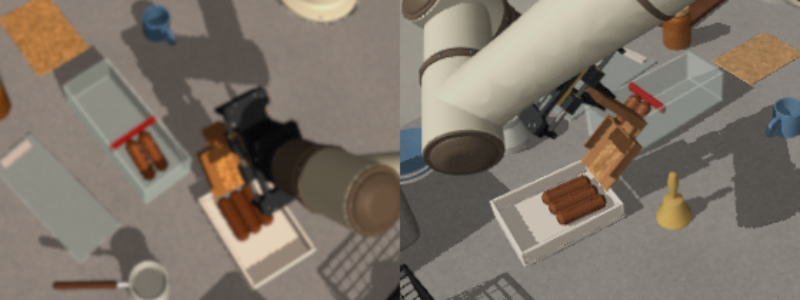

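```bash
python3 - <<'E'
from h import *
R1=Rt(DY,39);R2=Rt(DY,20); R3=Rt(DY,0)
plan([(tl(dw(-.085,0,.10),R1),R1),(tl(dw(-.09,0,.14),R2),R2)],[2,3])
plan([(tl(dw(-.10,0,.16),R3),R3)],[4])
E
```

```text
[[-1.61, -1.82, 0.0, 0.0, 0.0, 0.0], [-3.23, -3.64, 0.0, 0.0, 0.0, 0.0], [-2.62, -5.34, 0.0, 0.0, 0.0, 0.63], [-2.01, -7.04, 0.0, 0.0, 0.0, 1.27], [-1.4, -8.74, 0.0, 0.0, 0.0, 1.9]]
[[0.83, -0.97, 0.0, 0.0, 0.0, 0.5], [1.67, -1.95, 0.0, 0.0, 0.0, 1.0], [2.5, -2.92, 0.0, 0.0, 0.0, 1.5], [3.34, -3.89, 0.0, 0.0, 0.0, 2.0]]
```

play_rows:
  plan:
    - [[-1.61,-1.82,0.0,0.0,0.0,0.0],[-3.23,-3.64,0.0,0.0,0.0,0.0],[-2.62,-5.34,0.0,0.0,0.0,0.63],[-2.01,-7.04,0.0,0.0,0.0,1.27],[-1.4,-8.74,0.0,0.0,0.0,1.9]]

```text
time_s: 20.0
tcp_pos: [0.5049, 0.1246, 0.2667]
ee_rot: [[-0.067, 0.191, 0.979], [-0.332, 0.921, -0.203], [-0.941, -0.339, 0.001]]
wrist_force: [0.1, -0.4, -1.3]
gripper_width: 0.161
```

play_rows:
  plan:
    - [[0.83,-0.97,0.0,0.0,0.0,0.5],[1.67,-1.95,0.0,0.0,0.0,1.0],[2.5,-2.92,0.0,0.0,0.0,1.5],[3.34,-3.89,0.0,0.0,0.0,2.0]]

```text
time_s: 20.5
tcp_pos: [0.4949, 0.0774, 0.2483]
ee_rot: [[0.001, 0.203, 0.979], [0.002, 0.979, -0.203], [-1.0, 0.002, 0.001]]
wrist_force: [-0.4, -0.6, -0.9]
gripper_width: 0.16
```

```bash
python3 - <<'E'
from h import *
for n in ['scene','side']:
    C=cal(n);p,d=r.capture(n); cv2.imwrite(f"pics/{n}20.png",p)
    P=cloud(C,d); X,Y,Z=P[...,0],P[...,1],P[...,2]; H=cv2.cvtColor(p,cv2.COLOR_BGR2HSV)
    a=np.radians(DY); D=P-DC; dx=D@[np.cos(a),np.sin(a),0]; dy=D@[-np.sin(a),np.cos(a),0]
    q=(H[...,0]<20)&(H[...,1]>90)&(abs(dx)<.089)&(abs(dy)<.065)&(Z>.008)&(Z<.06)
    print(n,q.sum(),np.percentile(dx[q],[1,50,99]).round(3),np.percentile(dy[q],[1,50,99]).round(3),Z[q].max())
    for y0 in np.arange(-.06,.06,.01):
        m=q&(dy>=y0)&(dy<y0+.01)
        if m.sum()>4: print(round(y0,2),m.sum(),np.median(Z[m]).round(3),np.percentile(dx[m],[2,98]).round(3))
st()
a=cv2.imread("pics/scene20.png");b=cv2.imread("pics/side20.png")
cv2.imwrite("pics/c20.png",cv2.resize(np.hstack([a[160:370,170:450],b[150:360,60:340]]),(800,300)))
E
```

```text
scene 902 [-0.073 -0.03   0.01 ] [-0.042 -0.005  0.036] 0.04081183961944812
-0.05 33 0.028 [-0.06   0.005]
-0.04 131 0.031 [-0.072  0.01 ]
-0.03 109 0.032 [-0.072  0.01 ]
-0.02 109 0.027 [-0.07   0.007]
-0.01 125 0.032 [-0.071  0.011]
0.0 91 0.032 [-0.072  0.008]
0.01 117 0.028 [-0.071  0.007]
0.02 125 0.033 [-0.073  0.009]
0.03 61 0.032 [-0.069  0.006]
side 927 [-0.073 -0.028  0.012] [-0.034  0.008  0.043] 0.03878395964292192
-0.04 41 0.034 [-0.058  0.012]
-0.03 135 0.033 [-0.07   0.012]
-0.02 92 0.029 [-0.07   0.008]
-0.01 71 0.034 [-0.069  0.012]
0.0 160 0.032 [-0.071  0.011]
0.01 72 0.028 [-0.069  0.007]
0.02 90 0.034 [-0.069  0.01 ]
0.03 202 0.031 [-0.073  0.009]
0.04 64 0.025 [-0.071  0.002]
t 20.6 tcp [0.4943 0.0759 0.2486] cmd [0.4949 0.0777 0.2487] dang [ 0.2  -0.02  0.03] F [ 0.07 -0.11 -0.55] M [-0.04 -0.    0.  ] w 0.154
```

View pics/c20.png

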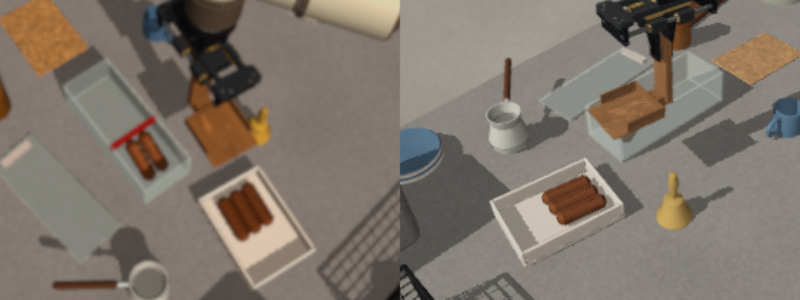

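```bash
python3 - <<'E'
from h import *
p,R=load(); t=np.array([.5845,-.3865,.2])
plan([((p+t)/2,Rt(83.3))],[5])
plan([(t,Rt(88.3))],[5])
plan([([.5845,-.3865,.105],Rt(88.3)),([.5845,-.3865,.105],Rt(88.3))],[4,1])
E
```

```text
[[0.49, -4.36, 1.82, -0.1, 0.0, 0.0], [0.97, -8.73, 3.64, -0.2, 0.0, 0.0], [1.46, -13.09, 5.46, -0.3, 0.0, 0.0], [1.95, -17.46, 7.27, -0.4, 0.0, 0.0], [2.43, -21.82, 9.09, -0.5, 0.0, 0.0]]
[[0.49, -4.51, 1.43, -0.1, 0.0, 0.0], [0.97, -9.01, 2.86, -0.2, 0.0, 0.0], [1.46, -13.52, 4.29, -0.3, 0.0, 0.0], [1.95, -18.03, 5.73, -0.4, 0.0, 0.0], [2.44, -22.53, 7.16, -0.5, 0.0, 0.0]]
[[2.37, 0.0, 0.0, 0.0, 0.0, 0.0], [4.75, 0.0, 0.0, 0.0, 0.0, 0.0], [7.12, 0.0, 0.0, 0.0, 0.0, 0.0], [9.5, 0.0, 0.0, 0.0, 0.0, 0.0], [9.5, 0.0, 0.0, 0.0, 0.0, 0.0]]
```

play_rows:
  plan:
    - [[0.49,-4.36,1.82,-0.1,0.0,0.0],[0.97,-8.73,3.64,-0.2,0.0,0.0],[1.46,-13.09,5.46,-0.3,0.0,0.0],[1.95,-17.46,7.27,-0.4,0.0,0.0],[2.43,-21.82,9.09,-0.5,0.0,0.0]]

```text
time_s: 21.22
tcp_pos: [0.5404, -0.1553, 0.2238]
ee_rot: [[-0.0, 0.116, 0.993], [-0.001, 0.993, -0.116], [-1.0, -0.001, -0.0]]
wrist_force: [-0.0, 0.7, -0.9]
gripper_width: 0.156
```

play_rows:
  plan:
    - [[0.49,-4.51,1.43,-0.1,0.0,0.0],[0.97,-9.01,2.86,-0.2,0.0,0.0],[1.46,-13.52,4.29,-0.3,0.0,0.0],[1.95,-18.03,5.73,-0.4,0.0,0.0],[2.44,-22.53,7.16,-0.5,0.0,0.0]]

```text
time_s: 21.85
tcp_pos: [0.5854, -0.3874, 0.199]
ee_rot: [[-0.001, 0.029, 1.0], [-0.001, 1.0, -0.029], [-1.0, -0.001, -0.001]]
wrist_force: [0.7, 0.5, -1.1]
gripper_width: 0.158
```

play_rows:
  plan:
    - [[2.37,0.0,0.0,0.0,0.0,0.0],[4.75,0.0,0.0,0.0,0.0,0.0],[7.12,0.0,0.0,0.0,0.0,0.0],[9.5,0.0,0.0,0.0,0.0,0.0],[9.5,0.0,0.0,0.0,0.0,0.0]]

```text
time_s: 22.48
tcp_pos: [0.5837, -0.3852, 0.1016]
ee_rot: [[-0.006, 0.03, 1.0], [0.002, 1.0, -0.029], [-1.0, 0.002, -0.006]]
wrist_force: [1.0, 0.3, -1.7]
gripper_width: 0.161
```

```bash
python3 - <<'E'
from h import *
st()
n='wrist'; C=cal(n); p,d=r.capture(n); cv2.imwrite("pics/wrist21.png",p)
P=cloud(C,d); print([P[v,u].round(4) for u,v in [(340,190),(390,200),(440,190),(440,160)]])
st()
E
```

```text
t 22.48 tcp [ 0.5837 -0.3852  0.1016] cmd [ 0.5845 -0.3865  0.105 ] dang [-0.01  0.32  0.1 ] F [ 0.99  0.35 -1.71] M [-0.06 -0.04 -0.01] w 0.161
[array([ 0.5661, -0.3413,  0.0172]), array([ 0.5742, -0.3062,  0.0168]), array([ 0.5678, -0.2719,  0.0181]), array([ 0.547 , -0.2732,  0.0176])]
t 22.52 tcp [ 0.5848 -0.3859  0.1037] cmd [ 0.5845 -0.3865  0.105 ] dang [-0.03  0.12 -0.  ] F [ 0.14  0.61 -1.56] M [-0.16 -0.06 -0.09] w 0.159
```

View pics/wrist21.png

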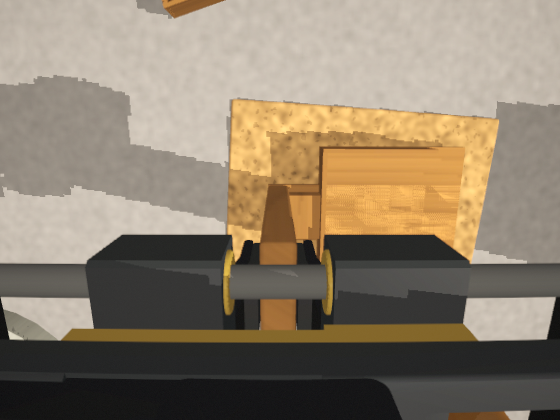

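play_rows:
  plan:
    - [[0.4,0.0,0.0,0.0,0.0,0.0],[0.8,0.0,0.0,0.0,0.0,0.0],[1.05,0.0,0.0,0.0,0.0,0.0],[1.2,0.0,0.0,0.0,0.0,0.0],[1.2,0.0,0.0,0.0,0.0,0.0]]

```text
time_s: 23.15
tcp_pos: [0.5848, -0.3864, 0.0926]
ee_rot: [[0.001, 0.03, 1.0], [-0.0, 1.0, -0.03], [-1.0, -0.0, 0.001]]
wrist_force: [0.4, -0.6, -1.9]
gripper_width: 0.157
```

play_rows:
  plan:
    - [[0,0,0,0,0,0],[0,0,0,0,0,0],[0,0,0,0,0,0]]

```text
time_s: 23.52
tcp_pos: [0.5849, -0.3864, 0.0927]
ee_rot: [[0.001, 0.03, 1.0], [-0.0, 1.0, -0.03], [-1.0, -0.0, 0.001]]
wrist_force: [-0.6, 0.4, -1.2]
gripper_width: 0.158
```

play_rows:
  plan:
    - [[0,0,0,0,0,0],[0,0,0,0,0,0],[0,0,0,0,0,0],[0,0,0,0,0,0],[0,0,0,0,0,0]]
  hand: 1

```text
time_s: 24.15
tcp_pos: [0.5848, -0.3864, 0.0926]
ee_rot: [[0.001, 0.03, 1.0], [-0.0, 1.0, -0.03], [-1.0, -0.0, 0.001]]
wrist_force: [-0.2, -0.6, 0.0]
gripper_width: 0.641
```

play_rows:
  plan:
    - [[0,0,0,0,0,0],[0,0,0,0,0,0],[0,0,0,0,0,0],[0,0,0,0,0,0]]
  hand: 1

```text
time_s: 24.65
tcp_pos: [0.5848, -0.3863, 0.0926]
ee_rot: [[0.001, 0.03, 1.0], [-0.0, 1.0, -0.03], [-1.0, -0.0, 0.001]]
wrist_force: [-0.2, -0.4, -0.1]
gripper_width: 0.987
```

Released. Rise straight up.

play_rows:
  plan:
    - [[-2.0,0,0,0,0,0],[-4.5,0,0,0,0,0],[-7.5,0,0,0,0,0],[-11.0,0,0,0,0,0],[-14.0,0,0,0,0,0]]

```text
time_s: 25.28
tcp_pos: [0.5848, -0.3864, 0.2342]
ee_rot: [[0.002, 0.03, 1.0], [-0.001, 1.0, -0.03], [-1.0, -0.001, 0.002]]
wrist_force: [0.6, -0.9, 0.1]
gripper_width: 1.0
```

play_rows:
  plan:
    - [[0,0,0,0,0,0],[0,0,0,0,0,0],[0,0,0,0,0,0]]

```text
time_s: 25.65
tcp_pos: [0.5841, -0.386, 0.2309]
ee_rot: [[-0.002, 0.03, 1.0], [0.001, 1.0, -0.03], [-1.0, 0.001, -0.002]]
wrist_force: [-1.1, -0.4, -0.0]
gripper_width: 0.997
```

```bash
python3 - <<'E'
from h import *
def rect(q,name):
    rr=cv2.minAreaRect(q[:,:2].astype(np.float32)*1000); print(name,len(q),'c',np.round(rr[0],1),'sz',np.round(rr[1],1),'ang',round(rr[2],1),np.median(q[:,2]).round(4))
for n in ['scene','side','wrist']:
    C=cal(n);p,d=r.capture(n); cv2.imwrite(f"pics/{n}22.png",p)
    P=cloud(C,d); X,Y,Z=P[...,0],P[...,1],P[...,2]; H=cv2.cvtColor(p,cv2.COLOR_BGR2HSV)
    m=(X>.54)&(X<.63)&(Y>-.42)&(Y<-.35)&(Z>.115)&(Z<.14)
    if m.sum()>5: rect(P[m],n+' handle top')
    Q=canf(P); m=(H[...,0]<20)&(H[...,1]>90)&(Q[...,0]>.033)&(Q[...,0]<.134)&(abs(Q[...,1])<.05)&(Q[...,2]>.008)
    if m.sum()>5: print(n,'canister quills x',np.percentile(Q[m][:,0],[1,99]),'y',np.percentile(Q[m][:,1],[1,99]),'z',np.percentile(Q[m][:,2],[1,50,99]))
st()
a=cv2.imread("pics/scene22.png");b=cv2.imread("pics/side22.png")
cv2.imwrite("pics/c22.png",cv2.resize(np.hstack([a,b]),(800,300)))
E
```

```text
scene handle top 85 c [ 584.9 -384.7] sz [16.2 40.3] ang 86.7 0.1265
scene canister quills x [0.03500786 0.10621937] y [-0.02790428  0.02383977] z [0.02366237 0.05202399 0.07489406]
side handle top 67 c [ 583.1 -382.7] sz [17.2 41.8] ang 83.2 0.1254
side canister quills x [0.03317886 0.10128514] y [-0.02575513  0.04685274] z [0.02839907 0.05902608 0.07770159]
wrist handle top 1014 c [ 582.3 -386.4] sz [13.8 39.5] ang 88.3 0.129
t 25.8 tcp [ 0.5844 -0.3862  0.2316] cmd [ 0.5845 -0.3865  0.105 ] dang [0.03 0.05 0.03] F [0.06 0.11 0.51] M [-0.04  0.04  0.03] w 0.999
```

View pics/c22.png

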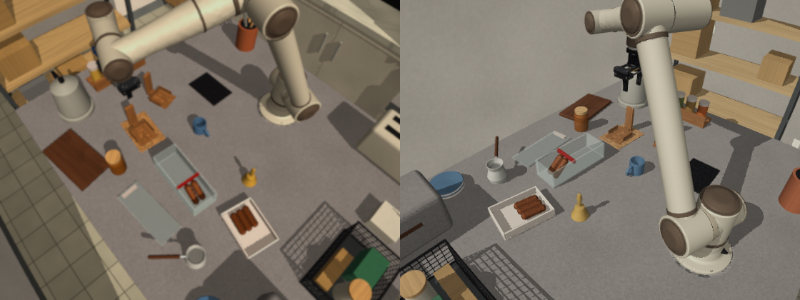

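View pics/wrist22.png

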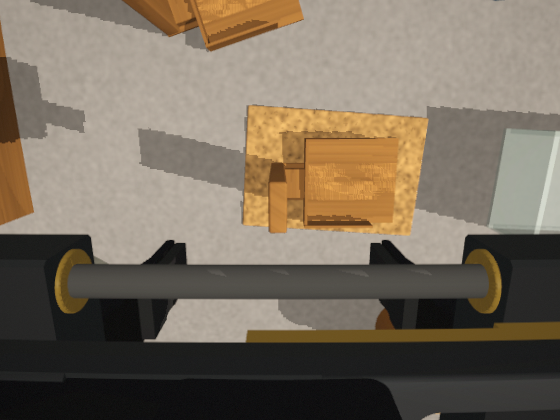

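```bash
python3 -c "
from station import r
print(r.finish_job())"
```

```text
the job is handed in; nothing more can be done
None
```

The job is handed in at about 26 s of the 67 s allowed. The hand-in reports no verdict, so what follows rests on my own last checks.

**What I did:** The scoop lifted all five quills as a heap, and the red bar struck off the two top ones. The remaining three were lifted out level and tipped into the dish, and the scoop went back on its cork mat.

**Last checks:**
- **Dish:** three quills lie side by side, with centres about 30 to 48 mm from the dish's origin (limit 75 mm).
- **Canister:** the other two are inside but not flat. They lean nose-down against the red bar, with centres about 40 mm high (limit 65 mm).
- **Scoop:** it stands upright within the mat's area, with the handle top at about 0.127 to 0.129 m as at the start.
- **Robot:** the gripper is open and about 100 mm clear of the scoop. I saw no contact with a quill and no bystander out of place in the pictures. I did not measure the bystanders' positions at the end.

**Where readings disagreed:** the final handle position varied by 2 to 4 mm between cameras, well inside the tolerance. Before the scoop went into the canister, the cameras also differed by a few millimetres on its side-to-side position. The peak force I saw while loading was a brief 5 N.

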